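# Leak-test a batch of PVC end caps in the seal tester

### The job

Leak-test the two or three grey PVC end caps on the black rubber mat: stand every one, closed end up, in a nest of the seal tester, bring the keeper bar down over them by its black hand grip until it has snapped home in its detent, then hold the red test button fully down for about three seconds and let it spring back up. Then raise the keeper bar right up again and stand all the caps, closed end up, on the floor of the blue tray. Never press the button unless the bar is shut, and leave the green bottle and the two bronze anodes alone.

Things in the scene. Friction and masses are not known exactly. Their poses are not given: they have to be found in the camera images.
- tester: Cast dark-green seal tester, fixed. Origin at bench level under its middle nest; x points away from the working side, y along the row of nests, z up. Deck x -80 to 90, y -150 to 150, top 36 mm up. Control pod x -60 to 70, y -225 to -150, 45 mm high, with a dial gauge at its back, 112 mm high. Hinge pillars at x 70, y +-142, 94 mm high; steel catch post (22 x 26 mm) at x -64, y 128, 102 mm high.
- nest0 (a point): Centre of the floor of the nest at tester y +80: a round recess 62 mm across and 6 mm deep, floor 30 mm above the bench, with a black rubber seal disc. Axes as the tester's. Any cap may stand in any nest.
- nest1 (a point): Centre of the floor of the middle nest (tester y 0), same size as nest0.
- nest2 (a point): Centre of the floor of the nest at tester y -80, same size as nest0.
- keeper (a joint): Keeper bar angle (rad): 0 = shut, level across the caps' tops; 1.95 = raised, leaning back on its stop. Turns about the pin at keeper_hinge, along the tester's y. Stays where left; 1 to 7 N at the grip moves it. Over the last 0.13 rad its striker must ride past a sprung ball in the catch post: about 6 N down on the grip snaps it in, about 12 N up frees it. Below 0.04 it has snapped home; at about 0.1 it only rests on the ball.
- keeper_grip (a point): Centre of the black hand grip, a round sleeve 22 mm thick and 80 mm long lying along the tester's y between two 10 mm stems from the bar, 165 mm from the hinge pin. In the tester's frame x = 70 - 165 cos(a), y = 0, z = 80 + 165 sin(a) mm for keeper angle a: raised, behind the nests and 233 mm above the bench; shut, in front of the deck and 80 mm up. Its z and x turn with the bar.
- keeper_bar (a point): Middle of the keeper's cross bar (16 x 268 x 12 mm), 70 mm from the hinge pin; two arms join it to the pin at tester y +-128. Shut, its underside passes 4 mm above the seated caps.
- keeper_hinge (a point): Middle of the hinge pin: tester x 70, y 0, 80 mm above the bench. The grip's path is an arc in the tester's x-z plane about this point.
- test_button (a joint): Travel of the red test button (m): 0 = up, 0.007 = fully down on its stop, where it is held while the test runs; it goes straight down, takes 1.5 N to start and 5 N at the bottom, and springs back by itself.
- test_button_top (a point): Centre of the top of the red round button (32 mm across) in its black collar on the control pod, 68 mm above the bench when up.
- cap_a: Grey PVC end cap, 56 mm across (57 over its 7 mm foot band), 40 mm high with a slightly domed closed top, about 70 g; starts standing closed end up on the mat. Origin at the centre of its underside, z up through the top. May be absent.
- cap_b: Grey PVC end cap, 56 mm across (57 over its 7 mm foot band), 40 mm high with a slightly domed closed top, about 70 g; starts standing closed end up on the mat. Origin at the centre of its underside, z up through the top. May be absent.
- cap_c: Grey PVC end cap, 56 mm across (57 over its 7 mm foot band), 40 mm high with a slightly domed closed top, about 70 g; starts standing closed end up on the mat. Origin at the centre of its underside, z up through the top. May be absent.
- mat: Black rubber mat where the caps wait, 270 (x) by 160 (y) by 3 mm, fixed. Origin at bench level under its centre. It may be on either side of the tester, the tray on the other.
- tray: Blue open tray for tested caps, fixed, outside 280 (x) by 170 (y) by 32 mm high, walls 5 mm. Origin at bench level under its centre.
- tray_in (a point): Centre of the tray's inner floor (270 by 160 mm), 5 mm above the bench; axes as the tray's.
- bottle: Green glass sample bottle, 60 mm across, 150 mm high, standing behind the tester. Origin under its centre. Leave it alone.
- anode_1: Bronze anode bar, 32 x 110 x 24 mm, lying on the bench on the robot's side of the tester. Origin under its centre. Leave it alone.
- anode_2: The other bronze anode bar, same size. Leave it alone.
Mind the look-alikes: they are no part of the job. What is shaped like the cap_b but orange or yellow is not meant.

How it is judged (in metres and radians):
On the way, in this order (a step that is already met when the one before it is completed fails the run):
1. every cap stands in a nest, closed end up ((horizontal distance between cap_a and nest0 below 0.006 m or horizontal distance between cap_a and nest1 below 0.006 m or horizontal distance between cap_a and nest2 below 0.006 m) and z of cap_a in the frame of nest1 between -0.004 and 0.003 m and angle between each of cap_a, cap_b, cap_c's own z axis and vertical below 0.1 rad and (horizontal distance between cap_b and nest0 below 0.006 m or horizontal distance between cap_b and nest1 below 0.006 m or horizontal distance between cap_b and nest2 below 0.006 m) and z of cap_b in the frame of nest1 between -0.004 and 0.003 m and (horizontal distance between cap_c and nest0 below 0.006 m or horizontal distance between cap_c and nest1 below 0.006 m or horizontal distance between cap_c and nest2 below 0.006 m) and z of cap_c in the frame of nest1 between -0.004 and 0.003 m), for 0.2 s.
2. the keeper bar is shut and home in its detent over the seated caps (all of step 1 and value of joint keeper below 0.04 rad), for 0.2 s.
3. the test button is held fully down with the bar shut over the seated caps (all of step 2 and value of joint test_button above 0.006 m), for 2 s.
4. the button is let up again with the bar still shut (value of joint test_button below 0.0015 m and value of joint keeper below 0.04 rad), for 0.1 s.
5. the keeper bar is raised again (value of joint keeper above 1.45 rad), for 0.2 s.
At the end, for the whole second after the job is handed in: Every cap present stands closed end up (within 0.1 rad) and at rest on the floor of the blue tray (its centre inside the floor by nearly its radius, underside within 4 mm of the floor); the keeper bar is raised beyond 1.45 rad and the test button is up (x of cap_a in the frame of tray_in between -0.112 and 0.112 m and y of cap_a in the frame of tray_in between -0.057 and 0.057 m and z of cap_a in the frame of tray_in between -0.004 and 0.004 m and angle between each of cap_a, cap_b, cap_c's own z axis and vertical below 0.1 rad and linear speed of each of cap_a, cap_b, cap_c below 0.02 m/s and x of cap_b in the frame of tray_in between -0.112 and 0.112 m and y of cap_b in the frame of tray_in between -0.057 and 0.057 m and z of cap_b in the frame of tray_in between -0.004 and 0.004 m and x of cap_c in the frame of tray_in between -0.112 and 0.112 m and y of cap_c in the frame of tray_in between -0.057 and 0.057 m and z of cap_c in the frame of tray_in between -0.004 and 0.004 m and value of joint keeper above 1.45 rad and value of joint test_button below 0.0015 m); the robot touches nothing.
It fails at once if the test button is pressed while the keeper bar is not shut (value of joint test_button above 0.003 m and value of joint keeper above 0.06 rad).
It fails at once if the green bottle is disturbed (moved over 2 cm) (distance of bottle from where it was at the start of the episode above 0.02 m).
It fails at once if the first anode is disturbed (moved over 2 cm) (distance of anode_1 from where it was at the start of the episode above 0.02 m).
It fails at once if the second anode is disturbed (moved over 2 cm) (distance of anode_2 from where it was at the start of the episode above 0.02 m).
Of cap_a, cap_b, cap_c only 2 to 3 are there at a start; the rules pass over those that are not, and their reading is None.
At some moment in a run one of cap_a, cap_b, cap_c may be knocked a few centimetres aside while the robot is not near it.
It also fails if it takes over 208 s, if anything falls off the work surface, if the arm or the gripper's body presses on something with over 40 N, if the wrist force passes 120 N, or if a joint passes its speed limit or range.

### The arm

A 6-joint arm with a two-finger parallel gripper is mounted at the origin on the work surface. World frame = base frame: x ahead of the robot, y to its left, z up, the work surface at z = 0. Lengths are in mm, angles in rad, forces in N, time in s.
With the tool pointing down it reaches from about 275 to 725 mm from the base axis. Payload 5.6 kg.
Tool frame: the origin (TCP) lies at the very end of the fingers, on their centre line; the grasp point (between the pads) lies 19 mm behind it; x points along the fingers, z is the direction in which the jaws open and shut, and the axes are right-handed (so a half turn about x gives the same grasp; the last joint's range is limited). The gripper opens to 85 mm and grips with 20 to 120 N. Pads are 22 mm wide; open, the fingers measure 114 mm over their backs; the gripper's body (76 mm by 85 mm) begins 54 mm behind the grasp point. The pads swing forward as they close: fully open they stand 13 mm farther back than shut.
Start: joints at [-0.875, 0.255, 0.108, 0, -1.424, -0.285], TCP at [219.657, -504.226, 205.083] pointing down, gripper open.
Joint ranges: [-2.95, 2.95], [-1.21, 1.97], [-1.09, 1.5], [-2.87, 1.71], [-2.94, -0.07], [-3.05, 3.05]. Speed limits (rad/s): [2.57, 2.57, 3.14, 3.14, 3.14, 3.14].

### API

Orientations are given as a 3x3 rotation matrix whose columns are the frame's x, y, z axes.
In Python, from plant import r gives the robot as it stands.
- The arm moves only by the tool arm_command, never from a script. Its argument "moves" is a list of rows, each a list of 3 entries, a list of its own where there are three numbers: the shift along the tool's x, y, z in cm, then the turn about the tool's x in rad, then the opening, from 0 (shut) to 1 (fully open). A call has 1 to 20 rows; each row is the pose to reach, as a shift and turn from the pose measured when the call began, along the tool's axes at that moment; what a row does not reach only later rows make up. A row lasts 1/12 s, in which the tool goes at most 41.7 mm and 7.16 degrees, less where a joint would pass 70% of its speed; a pose out of reach is approached as far as the arm can. A call with a gripper value outside its range is refused whole. The fingers move at their own pace and stop on an object; "grip_force" is the grip in N (left out, the last holds). Time passes only in rows, so rows that repeat a pose let the fingers close. It gives the time, the measured TCP pose, the force and the opening at its end, in the units of the state.
- r.get_obs(): the state, without advancing time (a new reading comes with each control period).
- r.capture(name): name is "side" or "top"; returns a dict with "image" (400x640x3 uint8, red, green, blue), "range_z" (400x640 float32, mm along the optical axis (not along the pixel's ray), 0 where there is no reading), "vertical_fov" (degrees; the focal length in pixels is half the picture's height over the tangent of half this angle, whatever the lens; pixels are square), "cx", "cy" (the principal point, pixels), "k1" (the pictures are not rectified: a ray, as slopes to the right and down, at radius r is drawn at 1 + k1 r^2 times it, then the intrinsics apply), "R" (3x3) and "t" (3): a world point X has camera coordinates R X + t. Camera axes: x right, y down, z forward; pixel columns grow to the right and rows downward; lengths in mm; the calibration is good to about 2 mm. A picture is of the moment at which its call begins.
- r.close_job(): hands the job in, once; it reports no verdict.
The state is a dict: "clock": time; "joint_positions": joint angles; "joint_vel": joint speeds; "effort": joint torques, N m; "tool_pos": TCP position; "tcp_rot": TCP orientation; "contact_force": force on the tool from outside, world axes, zero at the start; "moment": the same for the moment, N m; "finger_gap": opening from 0.0 (shut) to 1.0 (fully open).
Only numpy, scipy, OpenCV 4.12 (cv2) and the standard library are available. Lean on these libraries where they do the work, as an engineer would, in place of code of your own. Each camera call takes 0.05 s, during which the arm holds its last target.

## Working session

There is one attempt and no reset: what is moved stays moved. The work goes in short steps, Python scripts to look and compute and a tool call to move; the robot and the scene stay as the last step left them, time stands still between calls to the robot, and variables do not carry over. Pictures are saved under pics/ and viewed, and the job is handed in when it is done.

Besides the shell and the picture viewer there is one more tool, called after ">>>" by a JSON object that holds its "method" and its "body", one argument or row to a line. arm_command: Moves the arm, as the interface text tells. Its arguments: {"type":"object","properties":{"moves":{"type":"array","items":{"type":"array"}},"grip_force":{"type":"number"}},"required":["moves"]}

```bash
ls; mkdir -p pics
cat > h.py <<'E'
import numpy as np, cv2
from plant import r
def cap(n,save=None):
    c=r.capture(n)
    if save: cv2.imwrite('pics/'+save,cv2.cvtColor(c['image'],cv2.COLOR_RGB2BGR))
    return c
def K(c):
    f=200/np.tan(np.radians(c['vertical_fov'])/2)
    return f
def ray(c,u,v):
    f=K(c); x=(u-c['cx'])/f; y=(v-c['cy'])/f
    rd=np.hypot(x,y); q=rd
    for _ in range(30): q=rd/(1+c['k1']*q*q)
    s=q/rd if rd>0 else 1
    R=np.array(c['R']);t=np.array(c['t'])
    return -R.T@t, R.T@np.array([x*s,y*s,1.])
def onz(c,u,v,z):
    o,d=ray(c,u,v); return o+d*(z-o[2])/d[2]
def depth(c,u,v):
    o,d=ray(c,u,v); z=float(c['range_z'][int(round(v)),int(round(u))]); return o+d*z
def proj(c,X):
    f=K(c);p=np.array(c['R'])@np.array(X,float)+np.array(c['t']); x,y=p[:2]/p[2]; s=1+c['k1']*(x*x+y*y)
    return x*s*f+c['cx'],y*s*f+c['cy']
E
python3 - <<'E'
from h import *
np.set_printoptions(suppress=True,precision=3)
for n in('side','top'):
    c=cap(n,n+'0.png'); print(n,c['vertical_fov'],c['cx'],c['cy'],c['k1'],-np.array(c['R']).T@c['t'],np.array(c['R']))
print(r.get_obs())
E
```

```text
pics
side 44.194980588957705 322.07283233236393 204.96003962614387 -0.1377542602168515 [ 845.396 1115.678 1040.73 ] [[-0.949  0.315 -0.002]
 [ 0.21   0.629 -0.748]
 [-0.234 -0.711 -0.663]]
top 45.203388920506676 322.2488136846041 204.38042290068043 -0.038270223151161055 [ 347.259   69.59  1528.784] [[-0.017 -1.     0.001]
 [-0.993  0.017 -0.113]
 [ 0.113 -0.003 -0.994]]
{'clock': 0.1, 'joint_positions': array([-0.875,  0.256,  0.107, -0.   , -1.424, -0.285]), 'joint_vel': array([ 0.001, -0.   ,  0.004,  0.002,  0.001, -0.   ]), 'effort': array([ -0.003, -38.76 ,  23.848,   5.378,  -0.004,  -0.   ]), 'tool_pos': array([ 219.483, -503.76 ,  204.304]), 'tcp_rot': array([[-0.001, -0.917, -0.399],
       [ 0.002, -0.399,  0.917],
       [-1.   ,  0.   ,  0.002]]), 'contact_force': array([-0.001, -0.739, -0.004]), 'moment': array([ 0.055, -0.015,  0.003]), 'finger_gap': 0.9981396131538716}
```

View pics/top0.png

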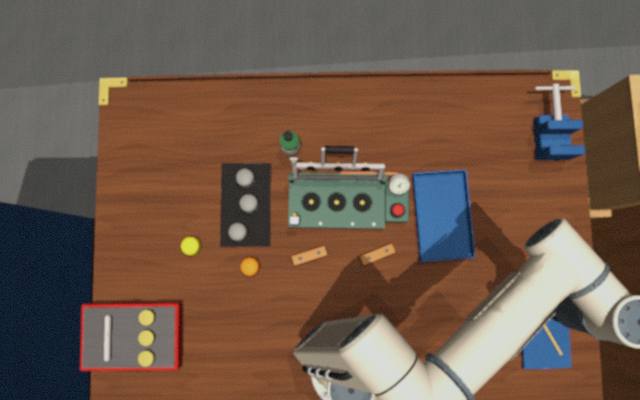

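View pics/side0.png

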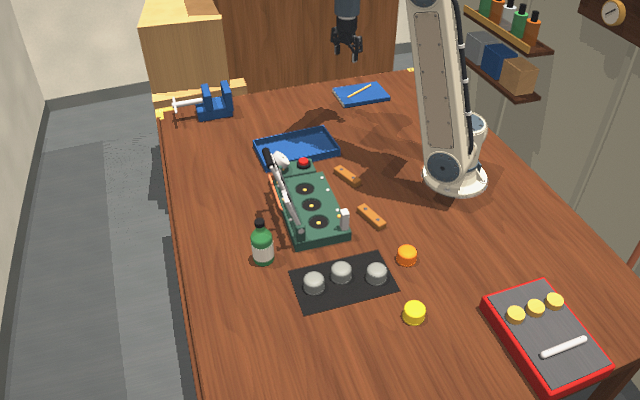

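Run:
```python
from h import *
a=cv2.imread('pics/top0.png'); cv2.imwrite('pics/tz0.png',cv2.resize(a[120:280,180:480],None,fx=2.65,fy=2.65,interpolation=cv2.INTER_CUBIC))
a=cv2.imread('pics/side0.png'); cv2.imwrite('pics/sz0.png',cv2.resize(a[110:330,230:450],None,fx=2.7,fy=2.7,interpolation=cv2.INTER_CUBIC))
```

```text
(no output)
```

View pics/tz0.png

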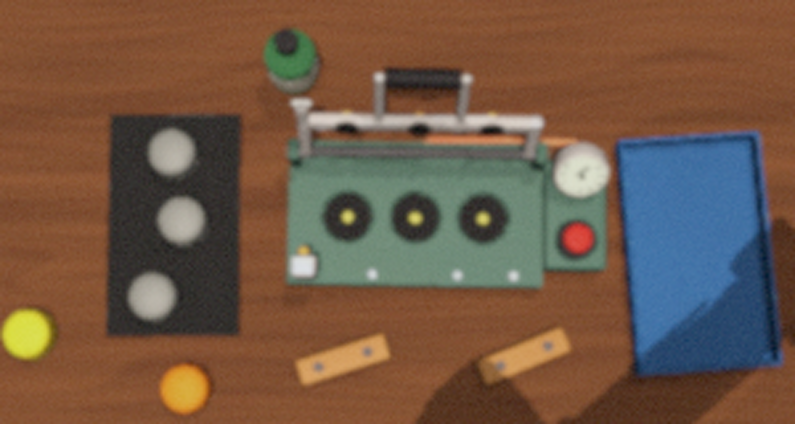

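View pics/sz0.png

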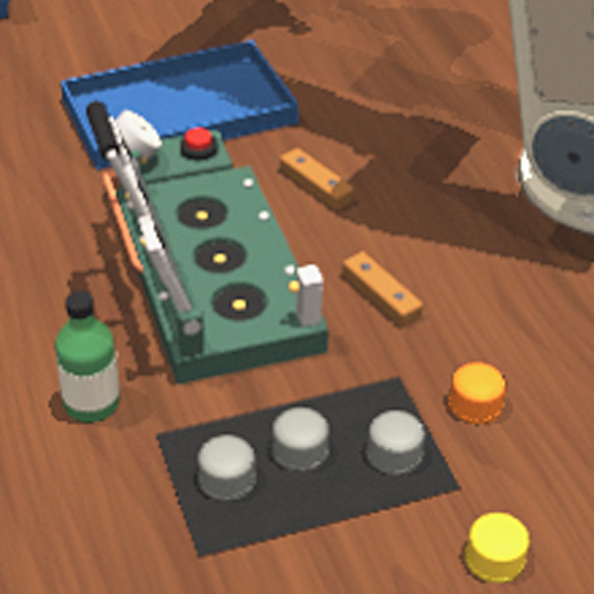

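```bash
cat >> h.py <<'E'
def cloud(c):
    f=K(c); v,u=np.mgrid[0:400,0:640].astype(float); x=(u-c['cx'])/f;y=(v-c['cy'])/f
    rd=np.hypot(x,y);q=rd.copy()
    for _ in range(30): q=rd/(1+c['k1']*q*q)
    s=q/np.maximum(rd,1e-9); z=c['range_z']
    P=np.stack([x*s*z,y*s*z,z],-1)-np.array(c['t'])
    return P@np.array(c['R'])   # R^T (p-t)
def tri(c1,p1,c2,p2):
    o1,d1=ray(c1,*p1);o2,d2=ray(c2,*p2)
    A=np.stack([d1,-d2],1); s=np.linalg.lstsq(A,o2-o1,rcond=None)[0]
    a=o1+d1*s[0];b=o2+d2*s[1]; return (a+b)/2,np.linalg.norm(a-b)
def blobs(m,lo,hi):
    n,l,s,ce=cv2.connectedComponentsWithStats(m.astype(np.uint8),connectivity=8)
    return [(ce[i],s[i],l==i) for i in range(1,n) if lo<=s[i][4]<=hi]
E
python3 - <<'E'
from h import *
np.set_printoptions(suppress=True,precision=1)
C={}
for n in('top','side'):
    c=cap(n);C[n]=c; P=cloud(c); hsv=cv2.cvtColor(c['image'],cv2.COLOR_RGB2HSV).astype(int);H,S,V=hsv[...,0],hsv[...,1],hsv[...,2]
    print(n,'z valid',(c['range_z']>0).mean())
    roi=np.zeros((400,640),bool)
    if n=='top': roi[160:250,218:273]=1
    else: roi[250:315,285:402]=1
    g=roi&(S<50)&(V>85)
    for ce,s,m in blobs(g,30,2000):
        p=P[m&(c['range_z']>0)]; t=p[p[:,2]>37]
        print('cap',ce,s, 'zmax',np.percentile(p[:,2],[5,50,95]),'top xy',t.mean(0) if len(t) else None,len(t))
    roi[:]=0
    if n=='top': roi[170:235,285:415]=1
    else: roi[150:250,270:355]=1
    for ce,s,m in blobs(roi&(H>18)&(H<38)&(S>100)&(V>120),2,60): print('yel',ce,s[4],P[m].mean(0),onz(c,*ce,30))
    roi[:]=0
    if n=='top': roi[170:235,285:415]=1
    else: roi[150:250,270:355]=1
    for ce,s,m in blobs(roi&((H<8)|(H>172))&(S>150)&(V>80),10,400): print('red',ce,s[4],P[m].mean(0),np.percentile(P[m][:,2],[5,50,95]),onz(c,*ce,68))
E
```

```text
top z valid 0.99610546875
cap [244.3 176.9] [236 168  18  19 259] zmax [11.4 42.1 48.9] top xy [607.8 307.7  43.1] 218
cap [248.  202.7] [239 194  19  19 269] zmax [ 7.2 42.2 48.3] top xy [526.  295.8  43.1] 228
cap [236.9 231.4] [228 223  19  18 269] zmax [ 8.1 41.6 47.7] top xy [437.6 330.4  42.8] 230
yel [310.9 201.2] 21 [528.8 101.   32.2] [529.1 101.   30. ]
yel [336. 202.] 21 [524.9  22.1  32. ] [525.2  22.1  30. ]
yel [362. 202.] 21 [523.4 -59.3  33.4] [523.7 -59.6  30. ]
yel [294.2 214. ] 10 [484.2 150.6  86.5] [489.5 153.8  30. ]
red [397.7 209.6] 106 [ 492.9 -162.8   80.8] [57.2 67.8 74.2] [ 494.  -164.9   68. ]
side z valid 0.99360546875
cap [341.1 271.9] [331 261  21  23 404] zmax [ 5.5 39.1 44.8] top xy [524.6 302.8  41.6] 233
cap [376.6 273. ] [366 262  22  24 395] zmax [ 8.8 39.2 45.2] top xy [436.8 337.1  41.8] 229
cap [313.7 282.4] [303 271  22  24 422] zmax [ 9.3 38.9 44.8] top xy [604.9 314.9  41.7] 248
yel [304.3 189.1] 14 [519.4 -55.8  31.9] [518.8 -58.   30. ]
yel [282.7 199.3] 3 [608.7  19.3  74.9] [597.6 -31.7  30. ]
yel [311.1 205.2] 15 [521.5  24.   30.9] [521.2  23.1  30. ]
yel [338.5 215. ] 8 [479.2 152.8  90.2] [456.   91.9  30. ]
yel [318.2 222.5] 18 [525.  105.8  32.1] [524.4 103.7  30. ]
red [302.9 160.9] 63 [ 490.6 -165.4   60.9] [28.  65.5 69. ] [ 493.1 -156.    68. ]
```

```bash
cat >> h.py <<'E'
def greyc(c,n):
    "caps: soft centroid in image of grey blobs anywhere in work area + cloud top mean"
    P=cloud(c); hsv=cv2.cvtColor(c['image'],cv2.COLOR_RGB2HSV).astype(int);S,V=hsv[...,1],hsv[...,2]
    out=[]
    return out
def to(p,jaw=None):
    "shift in tool axes (cm) and turn to world p; jaw=world angle of jaw z axis (mod pi)"
    s=r.get_obs();R=np.array(s['tcp_rot']);d=R.T@(np.array(p,float)-np.array(s['tool_pos']))/10
    t=0
    if jaw is not None:
        cur=np.arctan2(R[1,2],R[0,2]); 
        t=-(jaw-cur) ; t=(t+np.pi/2)%np.pi-np.pi/2   # tool x down => turn is clockwise from above
    return np.round(d,2),round(t,3)
E
python3 - <<'E'
from h import *
np.set_printoptions(suppress=True,precision=2)
C={}
nom=[(528,102),(525,23),(523,-58)]
res={}
for n in('top','side'):
    c=cap(n);C[n]=c; im=c['image'].astype(float)
    g=im[...,1]; print(n)
    for k,(x,y) in enumerate(nom):
        u,v=proj(c,(x,y,33)); u0,v0=int(round(u)),int(round(v)); 
        hw=14
        sub=im[v0-hw:v0+hw+1,u0-hw:u0+hw+1].astype(np.uint8)
        big=cv2.resize(sub,None,fx=8,fy=8,interpolation=cv2.INTER_CUBIC)
        hs=cv2.cvtColor(big,cv2.COLOR_RGB2HSV)
        m=(hs[...,2]<70)|((hs[...,0]>15)&(hs[...,0]<40))
        cs,_=cv2.findContours(m.astype(np.uint8),cv2.RETR_EXTERNAL,cv2.CHAIN_APPROX_NONE)
        cc=max(cs,key=cv2.contourArea)
        e=cv2.fitEllipse(cv2.convexHull(cc)); 
        uu=(e[0][0]+.5)/8-.5+u0-hw; vv=(e[0][1]+.5)/8-.5+v0-hw
        # yellow spot
        w=np.clip(sub[...,0].astype(float)-sub[...,2]-20,0,None); w[:8]=0;w[-8:]=0;w[:,:8]=0;w[:,-8:]=0
        yy,xx=np.mgrid[0:2*hw+1,0:2*hw+1]; yu=(w*xx).sum()/w.sum()+u0-hw; yv=(w*yy).sum()/w.sum()+v0-hw
        res[n,k]=(uu,vv),(yu,yv); print(k,(uu,vv),np.array(e[1])/8,'yel',(yu,yv),onz(c,uu,vv,36)[:2],onz(c,yu,yv,31)[:2])
for k in range(3):
    for j in(0,1): print(k,'disc' if j==0 else 'yel',*tri(C['top'],res['top',k][j],C['side'],res['side',k][j]))
# floor heights from range
for n in C:
    P=cloud(C[n]); 
    for k,(x,y) in enumerate(nom):
        q=P[np.hypot(P[...,0]-x,P[...,1]-y)<22]; print(n,k,'floor z',np.median(q[:,2]))
    for nm,x,y in(('bench',400,30),('mat',480,300),('tray',520,-290)):
        q=P[np.hypot(P[...,0]-x,P[...,1]-y)<12]; print(nm,np.median(q[:,2]))
E
```

```text
top
0 (310.6954679489136, 201.33129119873047) [16.99 17.34] yel (np.float64(310.765525982256), np.float64(201.39416983523446)) [527.91 101.41] [528.31 101.3 ]
1 (336.28527450561523, 201.61514854431152) [16.92 17.31] yel (np.float64(336.1921903599756), np.float64(201.80048810250153)) [525.64  21.35] [525.65  21.5 ]
2 (361.86635398864746, 202.06456565856934) [17.05 17.44] yel (np.float64(361.79910141206676), np.float64(202.0956354300385)) [522.85 -58.69] [523.34 -58.91]
side
0 (318.13410568237305, 221.44738101959229) [12.61 18.85] yel (np.float64(318.14884568651274), np.float64(222.30194410692587)) [525.11 105.37] [524.61 103.87]
1 (310.9810724258423, 204.24594688415527) [11.67 18.14] yel (np.float64(310.9781536293164), np.float64(205.17336152219872)) [522.23  25.18] [521.92  23.88]
2 (304.2792625427246, 188.37601280212402) [10.59 17.8 ] yel (np.float64(304.3769419460343), np.float64(189.23793949304988)) [519.68 -54.75] [519.02 -56.33]
0 disc [526.25 102.26  33.91] 4.109335081776479
0 yel [526.35 102.17  30.39] 4.38490305956924
1 disc [523.7   22.19  34.33] 4.588651270073262
1 yel [523.69  22.32  30.59] 4.332444507480575
2 disc [521.01 -58.    34.23] 4.374269466572259
2 yel [521.07 -57.97  30.73] 4.9282189217187495
top 0 floor z 32.562659267694784
top 1 floor z 32.278468876076474
top 2 floor z 32.457421595292466
bench 1.943571695234416
mat 4.609284032266222
tray 6.692814146685702
side 0 floor z 31.447927988658122
side 1 floor z 31.139210712259818
side 2 floor z 30.970842724306607
bench 0.3596460452964746
mat 2.8921766905866457
tray 2.740156282506379
```

Run:
```python
from h import *
print(to((435.5,331,150),np.radians(88.1)),r.get_obs()['clock'])
```

```text
(array([  5.52, -53.14,  67.93]), np.float64(0.444)) 0.3
```

>>> {"method": "arm_command", "body": {
  "moves": [
    [[5.5,-53.1,67.9],0.444,1],
    [[5.5,-53.1,67.9],0.444,1],
    [[5.5,-53.1,67.9],0.444,1],
    [[5.5,-53.1,67.9],0.444,1],
    [[5.5,-53.1,67.9],0.444,1],
    [[5.5,-53.1,67.9],0.444,1],
    [[5.5,-53.1,67.9],0.444,1],
    [[5.5,-53.1,67.9],0.444,1],
    [[5.5,-53.1,67.9],0.444,1],
    [[5.5,-53.1,67.9],0.444,1],
    [[5.5,-53.1,67.9],0.444,1],
    [[5.5,-53.1,67.9],0.444,1],
    [[5.5,-53.1,67.9],0.444,1],
    [[5.5,-53.1,67.9],0.444,1],
    [[5.5,-53.1,67.9],0.444,1],
    [[5.5,-53.1,67.9],0.444,1],
    [[5.5,-53.1,67.9],0.444,1],
    [[5.5,-53.1,67.9],0.444,1],
    [[5.5,-53.1,67.9],0.444,1],
    [[5.5,-53.1,67.9],0.444,1]
  ],
  "grip_force": 30
}}

```text
clock: 1.97
tool_pos: [424.7, 291.5, 152.8]
tcp_rot: [[-0.0, -0.999, 0.033], [0.001, 0.033, 0.999], [-1.0, 0.0, 0.001]]
contact_force: [-0.1, -0.0, 1.4]
finger_gap: 1.001
```

Run:
```python
from h import *
print(to((435.5,331,150),np.radians(88.1)),to((435.5,331,16),np.radians(88.1)),r.get_obs()['clock'])
```

```text
(array([ 0.28, -0.95,  3.98]), np.float64(0.001)) (array([13.68, -0.95,  3.97]), np.float64(0.001)) 1.9667
```

>>> {"method": "arm_command", "body": {
  "moves": [
    [[0.5,-0.95,3.95],0,1],
    [[0.5,-0.95,3.95],0,1],
    [[4,-0.95,3.95],0,1],
    [[8,-0.95,3.95],0,1],
    [[11,-0.95,3.95],0,1],
    [[13.6,-0.95,3.95],0,1],
    [[13.6,-0.95,3.95],0,1],
    [[13.6,-0.95,3.95],0,1],
    [[13.6,-0.95,3.95],0,0.5],
    [[13.6,-0.95,3.95],0,0.5],
    [[13.6,-0.95,3.95],0,0.5],
    [[13.6,-0.95,3.95],0,0.5],
    [[13.6,-0.95,3.95],0,0.5],
    [[13.6,-0.95,3.95],0,0.5],
    [[13.6,-0.95,3.95],0,0.5],
    [[13.6,-0.95,3.95],0,0.5]
  ],
  "grip_force": 30
}}

```text
clock: 3.3
tool_pos: [435.5, 330.8, 16.9]
tcp_rot: [[-0.0, -0.999, 0.033], [0.001, 0.033, 0.999], [-1.0, 0.0, 0.001]]
contact_force: [-0.3, -0.5, 0.2]
finger_gap: 0.497
```

Run:
```python
from h import *
c=cap('side','s1.png');c2=cap('top','t1.png')
a=cv2.imread('pics/s1.png')[200:340,250:450];b=cv2.imread('pics/t1.png')[140:280,180:380]
cv2.imwrite('pics/z1.png',cv2.resize(np.vstack([a,b]),None,fx=2.1,fy=2.1,interpolation=cv2.INTER_CUBIC))
```

```text
(no output)
```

View pics/z1.png

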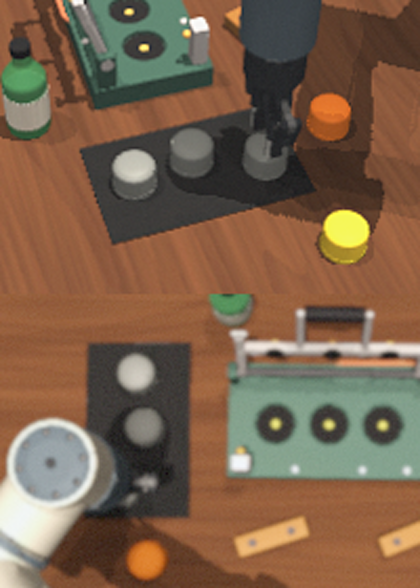

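>>> {"method": "arm_command", "body": {
  "moves": [
    [[0,0,0],0,0],
    [[0,0,0],0,0],
    [[0,0,0],0,0],
    [[0,0,0],0,0],
    [[0,0,0],0,0]
  ]
}}

```text
clock: 3.82
tool_pos: [435.5, 330.7, 16.8]
tcp_rot: [[-0.0, -0.999, 0.033], [0.001, 0.033, 0.999], [-1.0, 0.0, 0.001]]
contact_force: [-0.6, -0.2, 0.4]
finger_gap: -0.001
```

Run:
```python
from h import *
c=cap('side','s1.png');c2=cap('top','t1.png')
print(proj(c,(435.5,330.7,17)),proj(c2,(435.5,330.7,17)))
a=cv2.imread('pics/s1.png')[220:320,330:430];b=cv2.imread('pics/t1.png')[180:280,190:290]
cv2.imwrite('pics/z2.png',cv2.resize(np.hstack([a,b]),None,fx=4,fy=4,interpolation=cv2.INTER_CUBIC))
```

```text
(np.float64(375.1733923387266), np.float64(273.4074455300713)) (np.float64(238.488518955521), np.float64(232.41999205571676))
```

View pics/z2.png

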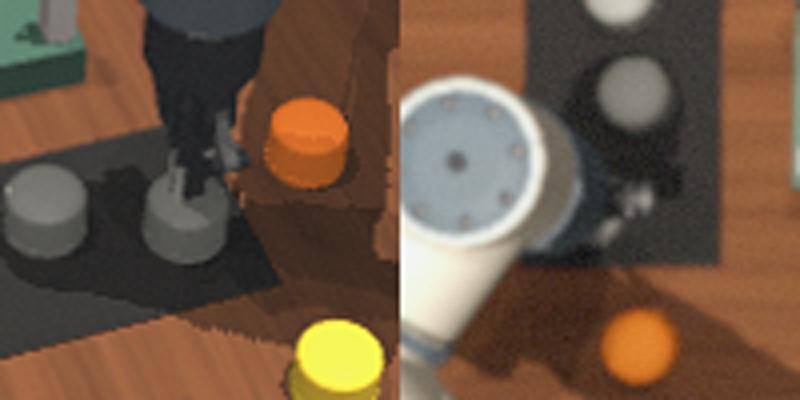

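Run:
```python
from h import *
np.set_printoptions(suppress=True,precision=0)
c=cap('side');P=cloud(c)
for v in range(246,286,3):
    print(v,[ '%d,%d,%d'%tuple(P[v,u]) for u in range(366,394,3)])
print(r.get_obs()['contact_force'],r.get_obs()['finger_gap'],r.get_obs()['clock'])
```

```text
246 ['413,211,0', '446,298,96', '450,325,124', '453,348,149', '447,353,151', '446,366,164', '439,369,164', '429,366,157', '346,233,-1', '338,237,0']
249 ['417,223,0', '449,308,95', '450,326,114', '453,350,139', '446,353,139', '446,368,155', '439,370,154', '433,374,156', '355,251,6', '343,249,0']
252 ['421,233,-1', '415,240,3', '446,321,96', '451,348,125', '448,358,134', '447,372,149', '439,373,146', '364,252,-1', '355,255,-1', '347,258,-1']
255 ['427,247,2', '420,251,3', '447,324,88', '450,347,113', '440,344,106', '432,345,105', '442,379,143', '435,382,143', '361,267,0', '350,265,-5']
258 ['433,261,5', '424,261,3', '446,324,76', '449,346,100', '440,346,96', '449,378,133', '441,380,132', '437,387,139', '427,385,133', '357,279,-2']
261 ['437,270,5', '429,273,5', '446,326,66', '446,342,83', '446,360,102', '448,380,124', '446,391,134', '439,393,134', '431,393,132', '364,293,2']
264 ['440,279,2', '446,309,36', '447,329,58', '443,338,66', '448,365,96', '425,338,60', '393,296,3', '383,296,0', '377,302,4', '369,304,3']
267 ['446,292,6', '452,323,41', '445,326,42', '441,337,52', '434,341,54',
[... 257 characters left out ...]
 '445,348,42', '438,352,43', '429,352,40', '421,353,38', '399,330,4', '390,331,2', '380,330,-2']
276 ['463,333,19', '460,345,31', '455,352,38', '446,353,35', '441,359,40', '432,359,37', '422,358,32', '404,341,6', '394,340,1', '845,1115,1040']
279 ['463,334,8', '460,345,19', '454,352,24', '449,359,30', '439,358,27', '432,361,27', '421,358,20', '407,348,2', '399,351,3', '392,355,5']
282 ['466,341,5', '459,346,8', '454,354,15', '448,360,20', '440,361,17', '431,361,14', '420,359,7', '411,359,3', '402,359,1', '395,363,2']
285 ['469,350,4', '461,351,1', '453,354,2', '446,358,4', '440,363,6', '430,362,2', '424,367,5', '415,367,2', '407,370,2', '400,374,4']
[-0.  0.  0.] 0.0004013873734766327 3.9667
```

>>> {"method": "arm_command", "body": {
  "moves": [
    [[-4,0,0],0,0],
    [[-8,0,0],0,0],
    [[-10,0,0],0,0],
    [[-10,0,0],0,0]
  ]
}}

```text
clock: 4.3
tool_pos: [438.2, 333.0, 122.8]
tcp_rot: [[0.008, -0.999, 0.032], [0.008, 0.032, 0.999], [-1.0, -0.007, 0.008]]
contact_force: [0.4, 1.1, 0.6]
finger_gap: 0.001
```

Run:
```python
from h import *
c=cap('side','s1.png');c2=cap('top','t1.png')
s=r.get_obs();print(s['tool_pos'],proj(c,s['tool_pos']),proj(c2,s['tool_pos']),s['joint_positions'])
a=cv2.imread('pics/s1.png')[180:320,310:430];b=cv2.imread('pics/t1.png')[160:300,170:290]
cv2.imwrite('pics/z2.png',cv2.resize(np.hstack([a,b]),None,fx=3.3,fy=3.3,interpolation=cv2.INTER_CUBIC))
```

```text
[435.63303537 331.1628411  117.62789837] (np.float64(377.99524559522973), np.float64(248.04589874780513)) (np.float64(232.43987919285462), np.float64(230.47827617016387)) [ 9.35427987e-01  2.90160339e-01 -6.95463912e-02 -8.69909535e-04
 -1.20852093e+00 -2.53862761e+00]
```

View pics/z2.png

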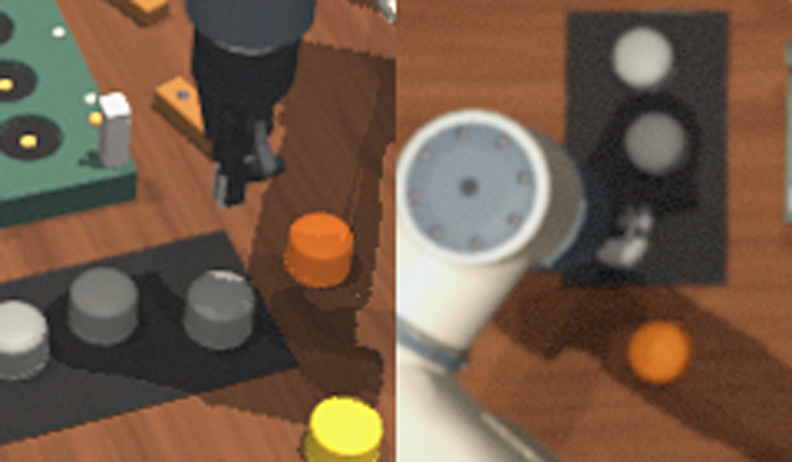

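```bash
python3 - <<'E'
from h import *
np.set_printoptions(suppress=True,precision=0)
for n,rr in(('side',(370,396,2,222,246,2)),('top',(222,252,2,218,244,2))):
    c=cap(n);P=cloud(c)
    for v in range(rr[3],rr[4],rr[5]):
        print(v,' '.join([ '%4d,%4d,%3d'%tuple(P[v,u]) for u in range(*rr[:3])]))
E
python3 - <<'E'
import cv2
a=cv2.imread('pics/s1.png')[190:260,340:420];b=cv2.imread('pics/t1.png')[190:260,190:270]
cv2.imwrite('pics/z3.png',cv2.resize(cv2.convertScaleAbs(__import__('numpy').hstack([a,b]),alpha=1.8),None,fx=5,fy=5,interpolation=cv2.INTER_CUBIC))
E
```

```text
222  366, 128,  7  447, 305,190  452, 327,212  454, 342,226  451, 346,228  447, 350,231  447, 359,239  446, 367,246  443, 372,249  440, 375,251  434, 374,248  298, 142, -1  291, 142, -3
224  369, 135,  5  366, 143, 12  447, 318,195  453, 342,219  450, 347,222  447, 350,224  447, 361,234  444, 366,238  441, 369,240  440, 377,247  434, 376,243  303, 153,  1  297, 154,  1
226  370, 138,  0  365, 142,  1  446, 318,188  452, 341,211  450, 347,215  444, 346,213  440, 347,213  434, 347,211  442, 371,235  441, 380,243  437, 381,243  307, 160,  1  301, 162,  0
228  375, 149,  3  368, 150,  2  449, 325,188  448, 333,195  448, 345,207  444, 346,206  433, 336,193  447, 372,231  443, 375,233  440, 380,236  437, 384,239  434, 387,241  426, 383,235
230  376, 154,  0  372, 159,  3  365, 158,  0  447, 332,187  448, 345,200  442, 345,198  437, 345,196  449, 377,230  448, 386,237  443, 385,235  440, 390,239  436, 392,239  429, 390,235
232  379, 161,  0  374, 165,  0  369, 168,  2  450, 339,187  446, 343,190  449, 358,205  448, 366,213  449, 378,224  450, 391,237  446, 392,236  440, 391,233  437, 394,23
[... 3214 characters left out ...]
37  422, 310, 36  424, 307, 13  424, 301,  9  424, 295,  6
238  400, 303,398  401, 301,384  402, 300,366  403, 300,344  418, 359,  6  417, 346, 40  417, 340, 38  416, 334, 40  416, 328, 38  416, 321, 41  416, 316, 38  417, 312, 21  418, 309,  0  417, 302,  6  418, 296,  0
240  397, 309,371  397, 308,353  398, 307,333  412, 365,  9  412, 360,  1  412, 353,  4  412, 346,  8  411, 335, 32  410, 327, 42  411, 324, 26  411, 319, 16  411, 314,  6  411, 308,  4  411, 302,  4  411, 295,  8
242  406, 384,  6  406, 378,  8  406, 372,  6  406, 365,  6  406, 358, 11  406, 353,  5  406, 346,  6  405, 340,  6  405, 333, 10  405, 327,  9  405, 321,  3  405, 315,  0  405, 309,  0  405, 302,  2  405, 295,  9
```

View pics/z3.png

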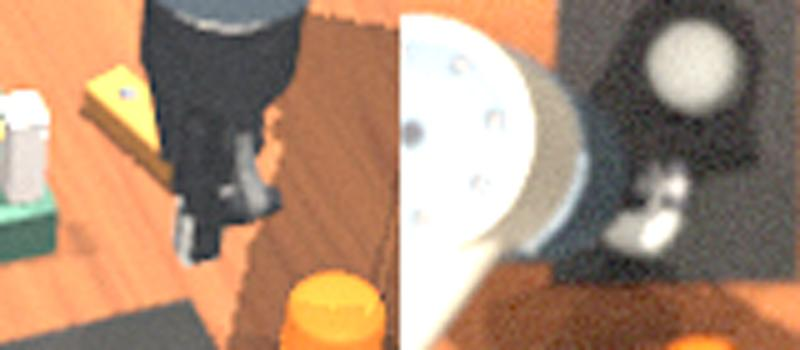

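Run:
```python
from h import *
print(to((435.5,331,-10),np.radians(88.1)),to((435.5,331,60),np.radians(88.1)))
```

```text
(array([12.56, -0.09,  0.1 ]), np.float64(0.0)) (array([ 5.56, -0.08,  0.09]), np.float64(0.0))
```

>>> {"method": "arm_command", "body": {
  "moves": [
    [[0,0,0],0,1],
    [[0,0,0],0,1],
    [[0,0,0],0,1],
    [[0,0,0],0,1],
    [[4,0,0],0,1],
    [[7,0,0],0,1],
    [[9,0,0],0,1],
    [[10,0,0],0,1],
    [[11,0,0],0,1],
    [[11.5,0,0],0,1],
    [[11.5,0,0],0,1]
  ]
}}

```text
clock: 5.42
tool_pos: [434.6, 330.1, 0.4]
tcp_rot: [[-0.002, -0.999, 0.033], [-0.001, 0.033, 0.999], [-1.0, 0.002, -0.001]]
contact_force: [0.1, 1.0, 0.5]
finger_gap: 1.0
```

>>> {"method": "arm_command", "body": {
  "moves": [
    [[0.6,0.05,0.05],0,1],
    [[1.2,0.05,0.05],0,1],
    [[1.2,0.05,0.05],0,1],
    [[1.2,0.05,0.05],0,0.4],
    [[1.2,0.05,0.05],0,0.4],
    [[1.2,0.05,0.05],0,0.4],
    [[1.2,0.05,0.05],0,0.4],
    [[1.2,0.05,0.05],0,0.4],
    [[1.2,0.05,0.05],0,0.4],
    [[1.2,0.05,0.05],0,0.4],
    [[1.2,0.05,0.05],0,0.4]
  ]
}}

```text
clock: 6.33
tool_pos: [434.5, 331.0, -10.9]
tcp_rot: [[-0.001, -0.999, 0.033], [-0.0, 0.033, 0.999], [-1.0, 0.001, -0.0]]
contact_force: [-1.0, 0.5, 6.4]
finger_gap: 0.647
```

Run:
```python
from h import *
c=cap('side','s3.png')
a=cv2.imread('pics/s3.png')[190:310,320:440]
cv2.imwrite('pics/z3.png',cv2.resize(cv2.convertScaleAbs(a,alpha=1.8),None,fx=5,fy=5,interpolation=cv2.INTER_CUBIC))
```

```text
(no output)
```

View pics/z3.png

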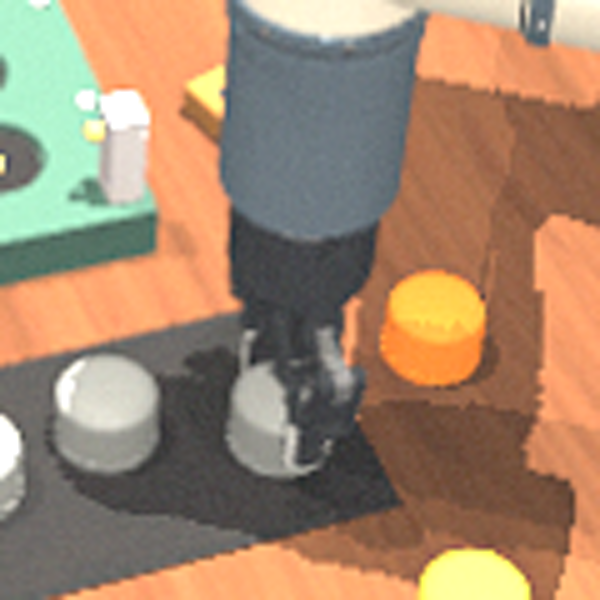

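>>> {"method": "arm_command", "body": {
  "moves": [
    [[0,0,0],0,1],
    [[0,0,0],0,1],
    [[0,0,0],0,1],
    [[0,0,0],0,1],
    [[0,0,0],-0.25,1],
    [[0,0,0],-0.5,1],
    [[0,0,0],-0.75,1],
    [[0,0,0],-1.0,1],
    [[0,0,0],-1.25,1],
    [[0,0,0],-1.571,1],
    [[0,0,0],-1.571,1],
    [[0,0,0],-1.571,1],
    [[0,0,0],-1.571,1],
    [[0,0,0],-1.571,1],
    [[0,0,0],-1.571,1],
    [[0,0,0],-1.571,1],
    [[0,0,0],-1.571,1],
    [[0,0,0],-1.571,1]
  ]
}}

```text
clock: 7.88
tool_pos: [434.4, 330.9, -11.2]
tcp_rot: [[-0.001, -0.03, -1.0], [-0.0, -1.0, 0.03], [-1.0, 0.001, 0.001]]
contact_force: [-0.5, -0.4, 0.4]
finger_gap: 1.0
```

>>> {"method": "arm_command", "body": {
  "moves": [
    [[0,0,0],0,0.4],
    [[0,0,0],0,0.4],
    [[0,0,0],0,0.4],
    [[0,0,0],0,0.4],
    [[0,0,0],0,0.4],
    [[0,0,0],0,0.4],
    [[0,0,0],0,0.4],
    [[0,0,0],0,0.4]
  ]
}}

```text
clock: 8.55
tool_pos: [434.5, 331.0, -11.0]
tcp_rot: [[-0.001, -0.03, -1.0], [-0.0, -1.0, 0.03], [-1.0, 0.0, 0.001]]
contact_force: [-0.8, -0.1, 2.3]
finger_gap: 0.645
```

>>> {"method": "arm_command", "body": {
  "moves": [
    [[0,0,0],0,1],
    [[0,0,0],0,1],
    [[0,0,0],0,1],
    [[-3,0,0],0,1],
    [[-7,0,0],0,1],
    [[-11,0,0],0,1],
    [[-13,4,0],0,1],
    [[-13,8,0],0,1],
    [[-13,12,3],0,1],
    [[-13,16,6],0,1],
    [[-13,16,6],0,1]
  ]
}}

```text
clock: 9.47
tool_pos: [366.9, 169.3, 118.7]
tcp_rot: [[-0.003, -0.032, -0.999], [-0.001, -0.999, 0.032], [-1.0, 0.001, 0.003]]
contact_force: [-0.4, -0.4, -0.1]
finger_gap: 0.999
```

```bash
cat >> h.py <<'E'
def caps(c,P,z0=37,z1=60,ctr=None,rad=45,thr=60,smax=60):
    "mean xyz of grey cloud points z0..z1 near ctr"
    hsv=cv2.cvtColor(c['image'],cv2.COLOR_RGB2HSV).astype(int)
    m=(hsv[...,1]<smax)&(hsv[...,2]>thr)&(c['range_z']>0)&(P[...,2]>z0)&(P[...,2]<z1)
    if ctr is not None: m&=np.hypot(P[...,0]-ctr[0],P[...,1]-ctr[1])<rad
    return blobs(m,60,700)
def capsee(c,n,x,y,z0=35,thr=60):
    P=cloud(c);o=[]
    for ce,s,m in caps(c,P,z0,z0+20,(x,y),thr=thr): o.append((ce.round(1),s[2:5],P[m].mean(0).round(1)))
    return o
E
python3 - <<'E'
from h import *
t=cap('top','t4.png');s=cap('side','s4.png')
for x,y in((605,309),(525,298),(435,331)):
    for c,n in((t,'top'),(s,'side')): print(n,capsee(c,n,x,y,36))
a=cv2.imread('pics/s4.png')[200:320,280:440];b=cv2.imread('pics/t4.png')[150:270,190:350]
cv2.imwrite('pics/z4.png',cv2.resize(np.vstack([a,b]),None,fx=2.5,fy=2.5))
E
```

```text
top [(array([244.4, 177. ]), array([ 18,  18, 229], dtype=int32), array([607.6, 308.1,  42.7]))]
side [(array([313.8, 278.8]), array([ 21,  17, 262], dtype=int32), array([605.1, 315.1,  41.5]))]
top [(array([248.3, 202.7]), array([ 18,  18, 236], dtype=int32), array([526.2, 295.6,  43. ]))]
side [(array([341.1, 268.1]), array([ 19,  16, 233], dtype=int32), array([524.6, 302.9,  41.5]))]
top [(array([237.5, 231.6]), array([ 18,  18, 231], dtype=int32), array([436.5, 329.3,  42.8]))]
side [(array([376.2, 269. ]), array([ 21,  16, 245], dtype=int32), array([436.6, 335.9,  41.3]))]
```

View pics/z4.png

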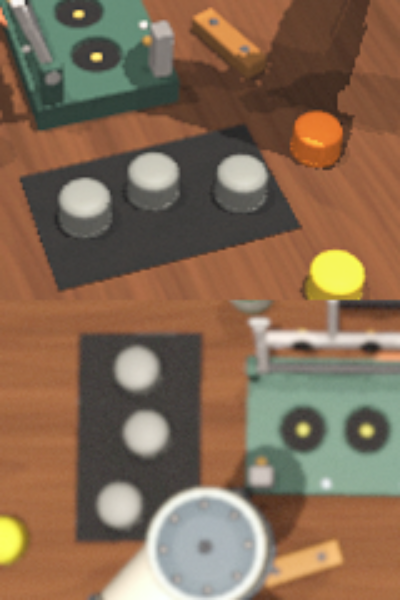

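Run:
```python
from h import *
j=-0.0325
print(r.get_obs()['joint_positions'])
print(to((434.5,331,60),j),to((434.5,331,-11),j))
```

```text
[ 0.82336548  0.01639663 -0.39694905 -0.00120837 -1.15797111 -0.8541399 ]
(array([  5.93, -16.24,  -6.15]), np.float64(0.001)) (array([ 13.03, -16.24,  -6.16]), np.float64(0.001))
```

>>> {"method": "arm_command", "body": {
  "moves": [
    [[0,-4,-1.5],0,1],
    [[0,-8,-3],0,1],
    [[0,-12,-4.5],0,1],
    [[0,-16.25,-6.15],0,1],
    [[3,-16.25,-6.15],0,1],
    [[6,-16.25,-6.15],0,1],
    [[9,-16.25,-6.15],0,1],
    [[12,-16.25,-6.15],0,1],
    [[13.2,-16.25,-6.15],0,1],
    [[13.2,-16.25,-6.15],0,1],
    [[13.2,-16.25,-6.15],0,0.4],
    [[13.2,-16.25,-6.15],0,0.4],
    [[13.2,-16.25,-6.15],0,0.4],
    [[13.2,-16.25,-6.15],0,0.4],
    [[13.2,-16.25,-6.15],0,0.4],
    [[13.2,-16.25,-6.15],0,0.4]
  ]
}}

```text
clock: 10.9
tool_pos: [435.5, 332.4, -11.0]
tcp_rot: [[0.001, -0.031, -1.0], [0.003, -1.0, 0.031], [-1.0, -0.003, -0.001]]
contact_force: [0.0, 0.3, 6.8]
finger_gap: 0.641
```

>>> {"method": "arm_command", "body": {
  "moves": [
    [[-3,0,0],0,0.4],
    [[-6,0,0],0,0.4],
    [[-9,0,0],0,0.4],
    [[-12.5,0,0],0,0.4],
    [[-12.5,0,0],0,0.4],
    [[-12.5,0,0],0,0.4],
    [[-12.5,0,0],0,0.4]
  ],
  "grip_force": 40
}}

```text
clock: 11.48
tool_pos: [434.7, 331.7, 113.5]
tcp_rot: [[0.0, -0.031, -1.0], [0.003, -1.0, 0.031], [-1.0, -0.003, -0.0]]
contact_force: [-0.3, -1.4, -1.6]
finger_gap: 0.641
```

Run:
```python
from h import *
j=-0.0325
print(r.get_obs()['joint_positions'])
print(to((521.2,-57.3,111),j),to((521.2,-57.3,30),j))
```

```text
[ 0.93693092  0.2922032  -0.07731959 -0.00169043 -1.1985554  -0.96747424]
(array([ 0.13, 38.61, -9.86]), np.float64(0.001)) (array([ 8.23, 38.64, -9.86]), np.float64(0.001))
```

>>> {"method": "arm_command", "body": {
  "moves": [
    [[0,4,-1],0,0.4],
    [[0,8,-2],0,0.4],
    [[0,12,-3],0,0.4],
    [[0,16,-4],0,0.4],
    [[0,20,-5.1],0,0.4],
    [[0,24,-6.1],0,0.4],
    [[0,28,-7.1],0,0.4],
    [[0,32,-8.1],0,0.4],
    [[0,36,-9.2],0,0.4],
    [[0,38.5,-9.85],0,0.4],
    [[0,38.5,-9.85],0,0.4],
    [[0,38.5,-9.85],0,0.4],
    [[0,38.5,-9.85],0,0.4]
  ]
}}

```text
clock: 12.57
tool_pos: [520.2, -56.1, 111.0]
tcp_rot: [[-0.002, -0.032, -0.999], [0.003, -0.999, 0.032], [-1.0, -0.003, 0.002]]
contact_force: [-0.1, 0.2, -0.9]
finger_gap: 0.642
```

Run:
```python
from h import *
j=-0.0325
print(to((521.2,-56.1,30),j),r.get_obs()['tcp_rot'])
s=cap('side','s5.png')
a=cv2.imread('pics/s5.png')[130:250,240:380]
cv2.imwrite('pics/z5.png',cv2.resize(a,None,fx=4,fy=4))
```

```text
(array([ 8.1 ,  0.02, -0.12]), np.float64(0.001)) [[-0.00239625 -0.03190311 -0.99948809]
 [ 0.003186   -0.99948613  0.03189541]
 [-0.99999205 -0.00310794  0.00249667]]
```

View pics/z5.png

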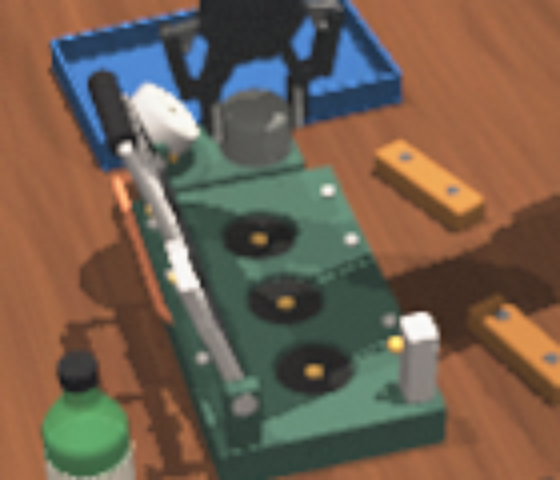

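Cap held upright at crop (257,127), above nest 2. Descend in stages.

>>> {"method": "arm_command", "body": {
  "moves": [
    [[3,0,-0.1],0,0.4],
    [[6,0,-0.1],0,0.4],
    [[7.5,0,-0.1],0,0.4],
    [[8.5,0,-0.1],0,0.4],
    [[8.5,0,-0.1],0,0.4],
    [[8.5,0,-0.1],0,0.4]
  ]
}}

```text
clock: 13.12
tool_pos: [521.5, -54.9, 26.8]
tcp_rot: [[-0.002, -0.029, -1.0], [0.003, -1.0, 0.029], [-1.0, -0.003, 0.002]]
contact_force: [1.2, -0.1, -0.6]
finger_gap: 0.639
```

>>> {"method": "arm_command", "body": {
  "moves": [
    [[0.3,0,0],0,0.4],
    [[0.6,0,0],0,0.4],
    [[0.8,0,0],0,0.4],
    [[0.8,0,0],0,0.4]
  ]
}}

```text
clock: 13.45
tool_pos: [523.0, -55.0, 21.3]
tcp_rot: [[0.002, -0.028, -1.0], [0.002, -1.0, 0.028], [-1.0, -0.002, -0.002]]
contact_force: [-3.9, 0.3, 11.5]
finger_gap: 0.639
```

>>> {"method": "arm_command", "body": {
  "moves": [
    [[-0.1,0.1,0.15],0,0.4],
    [[-0.1,0.1,0.2],0,0.4],
    [[0.1,0.1,0.2],0,0.4],
    [[0.3,0.1,0.2],0,0.4],
    [[0.5,0.1,0.2],0,0.4],
    [[0.5,0.1,0.2],0,0.4]
  ]
}}

```text
clock: 13.95
tool_pos: [520.8, -55.9, 16.2]
tcp_rot: [[0.002, -0.028, -1.0], [0.002, -1.0, 0.028], [-1.0, -0.002, -0.002]]
contact_force: [-1.0, 0.5, 3.1]
finger_gap: 0.642
```

>>> {"method": "arm_command", "body": {
  "moves": [
    [[0,0,0],0,1],
    [[0,0,0],0,1],
    [[0,0,0],0,1],
    [[-3,0,0],0,1],
    [[-6,0,0],0,1],
    [[-10,0,0],0,1],
    [[-10,-4,0],0,1],
    [[-10,-8,0],0,1],
    [[-10,-12,0],0,1],
    [[-10,-16,0],0,0.85],
    [[-10,-20,0],0,0.85],
    [[-10,-24,0],0,0.85],
    [[-10,-28,0],0,0.85],
    [[-10,-32,0],0,0.85],
    [[-10,-33.5,0],0,0.85],
    [[-10,-33.5,0],0,0.85]
  ]
}}

```text
clock: 15.28
tool_pos: [529.7, 282.2, 115.9]
tcp_rot: [[0.001, -0.024, -1.0], [0.002, -1.0, 0.024], [-1.0, -0.002, -0.001]]
contact_force: [0.2, -0.5, -0.2]
finger_gap: 0.851
```

Run:
```python
from h import *
j=-0.0325
t=cap('top','t6.png');s=cap('side','s6.png')
for x,y in((605,309),(525,298)):
    for c,n in((t,'top'),(s,'side')): print(n,capsee(c,n,x,y,36,40))
for c,n in((t,'top'),(s,'side')): print(n,capsee(c,n,522,-58,63))
print(to((523.2,297.3,80),j),to((523.2,297.3,-11),j))
a=cv2.imread('pics/s6.png')[130:320,260:400];b=cv2.imread('pics/t6.png')[110:300,230:420]
cv2.imwrite('pics/z6.png',cv2.resize(np.hstack([a,b]),None,fx=2.4,fy=2.4))
```

```text
top []
side [(array([313.7, 278.9]), array([ 21,  17, 264], dtype=int32), array([605.4, 315.3,  41.4]))]
top [(array([253.3, 203.4]), array([ 8, 15, 74], dtype=int32), array([523.8, 280.3,  42.1]))]
side [(array([341. , 268.2]), array([ 19,  16, 237], dtype=int32), array([524.9, 303.2,  41.6]))]
top [(array([362.7, 200.7]), array([ 18,  18, 238], dtype=int32), array([523.2, -58.4,  70. ]))]
side [(array([304.3, 181.2]), array([ 17,  12, 151], dtype=int32), array([520.2, -50. ,  69.2]))]
(array([ 3.63, -1.81,  0.71]), np.float64(0.005)) (array([12.73, -1.8 ,  0.72]), np.float64(0.005))
```

View pics/z6.png

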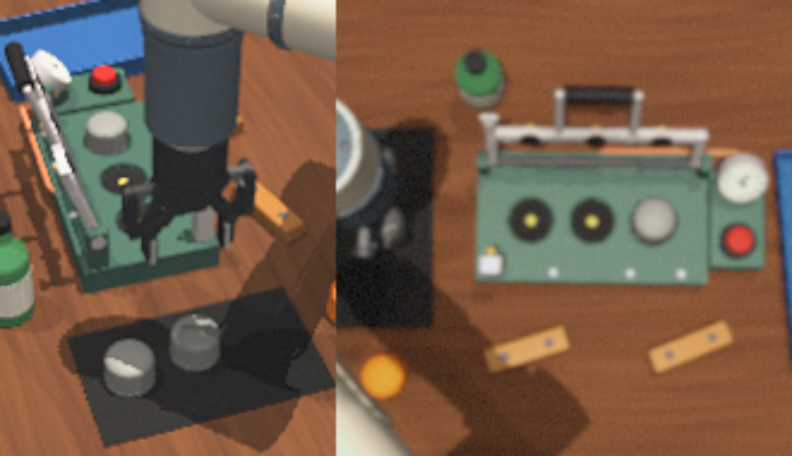

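>>> {"method": "arm_command", "body": {
  "moves": [
    [[2,-1.8,0.7],0.005,0.85],
    [[4,-1.8,0.7],0.005,0.85],
    [[7,-1.8,0.7],0.005,0.85],
    [[10,-1.8,0.7],0.005,0.85],
    [[12,-1.8,0.7],0.005,0.85],
    [[12.9,-1.8,0.7],0.005,0.85],
    [[12.9,-1.8,0.7],0.005,0.85],
    [[12.9,-1.8,0.7],0.005,0.85]
  ]
}}

```text
clock: 16.05
tool_pos: [524.2, 296.7, -11.8]
tcp_rot: [[0.002, -0.033, -0.999], [0.001, -0.999, 0.033], [-1.0, -0.001, -0.002]]
contact_force: [-0.1, -0.1, 0.2]
finger_gap: 0.85
```

>>> {"method": "arm_command", "body": {
  "moves": [
    [[0,0,0],0,0.4],
    [[0,0,0],0,0.4],
    [[0,0,0],0,0.4],
    [[0,0,0],0,0.4],
    [[0,0,0],0,0.4]
  ],
  "grip_force": 40
}}

```text
clock: 16.47
tool_pos: [525.7, 297.5, -9.2]
tcp_rot: [[0.006, -0.032, -0.999], [0.003, -0.999, 0.032], [-1.0, -0.004, -0.006]]
contact_force: [-0.3, -1.3, 6.4]
finger_gap: 0.643
```

>>> {"method": "arm_command", "body": {
  "moves": [
    [[-3,0,0],0,0.4],
    [[-6,0,0],0,0.4],
    [[-9,0,0],0,0.4],
    [[-12,0,0],0,0.4],
    [[-12.3,3,0],0,0.4],
    [[-12.3,7,0],0,0.4],
    [[-12.3,11,0],0,0.4],
    [[-12.3,15,0],0,0.4],
    [[-12.3,19,0],0,0.4],
    [[-12.3,23,0],0,0.4],
    [[-12.3,26.5,-0.6],0,0.4],
    [[-12.3,26.5,-0.6],0,0.4],
    [[-12.3,26.5,-0.6],0,0.4]
  ]
}}

```text
clock: 17.55
tool_pos: [522.7, 30.3, 113.6]
tcp_rot: [[0.007, -0.036, -0.999], [0.004, -0.999, 0.036], [-1.0, -0.004, -0.007]]
contact_force: [-0.6, 0.3, -1.5]
finger_gap: 0.641
```

Run:
```python
from h import *
j=-0.0325
print(to((523.4,22.9,25),j),r.get_obs()['tool_pos'])
```

```text
(array([ 8.85,  0.78, -0.04]), np.float64(-0.003)) [522.65560337  30.33080415 113.57217876]
```

>>> {"method": "arm_command", "body": {
  "moves": [
    [[2,0.8,0],0,0.4],
    [[5,0.8,-0.05],0,0.4],
    [[7.5,0.8,-0.05],0,0.4],
    [[8.8,0.8,-0.05],0,0.4],
    [[8.8,0.8,-0.05],0,0.4],
    [[8.8,0.8,-0.05],0,0.4]
  ]
}}

```text
clock: 18.05
tool_pos: [523.5, 23.4, 25.7]
tcp_rot: [[0.006, -0.034, -0.999], [0.004, -0.999, 0.034], [-1.0, -0.004, -0.006]]
contact_force: [0.8, -0.6, 0.2]
finger_gap: 0.637
```

Run:
```python
from h import *
print(to((523.4,22.9,16),-0.0325),r.get_obs()['tool_pos'])
```

```text
(array([0.97, 0.05, 0.02]), np.float64(-0.002)) [523.53484528  23.39248602  25.73955048]
```

>>> {"method": "arm_command", "body": {
  "moves": [
    [[0.3,0.05,0.05],0,0.4],
    [[0.6,0.05,0.05],0,0.4],
    [[0.9,0.05,0.05],0,0.4],
    [[1.0,0.05,0.05],0,0.4],
    [[1.0,0.05,0.05],0,0.4]
  ]
}}

```text
clock: 18.47
tool_pos: [524.3, 23.4, 17.8]
tcp_rot: [[0.01, -0.033, -0.999], [0.004, -0.999, 0.033], [-1.0, -0.005, -0.009]]
contact_force: [-3.6, 0.1, 11.0]
finger_gap: 0.639
```

>>> {"method": "arm_command", "body": {
  "moves": [
    [[-0.15,0,0],0,1],
    [[-0.15,0,0],0,1],
    [[-0.15,0,0],0,1],
    [[-3,0,0],0,1],
    [[-6,0,0],0,1],
    [[-10,0,0],0,1],
    [[-10,-4,0],0,1],
    [[-10,-8,0],0,1],
    [[-10,-12,-2],0,1],
    [[-10,-16,-4],0,1],
    [[-10,-20,-6],0,1],
    [[-10,-24,-8],0,1],
    [[-10,-27.8,-8],0,1],
    [[-10,-27.8,-8],0,1],
    [[-10,-27.8,-8],0,1]
  ]
}}

```text
clock: 19.72
tool_pos: [612.2, 301.0, 117.8]
tcp_rot: [[0.008, -0.031, -1.0], [0.004, -1.0, 0.031], [-1.0, -0.004, -0.008]]
contact_force: [-0.3, -0.4, 0.5]
finger_gap: 1.0
```

Run:
```python
from h import *
j=-0.0325
t=cap('top','t7.png');s=cap('side','s7.png')
print(capsee(s,'side',605,309,36,40))
for y in (-58,22):
  for c,n in((t,'top'),(s,'side')): print(n,capsee(c,n,523,y,63))
print(to((605.4,309.6,80),j),to((605.4,309.6,-11),j),r.get_obs()['joint_positions'],r.get_obs()['tcp_rot'])
a=cv2.imread('pics/s7.png')[130:320,260:400];b=cv2.imread('pics/t7.png')[110:300,230:420]
cv2.imwrite('pics/z7.png',cv2.resize(np.hstack([a,b]),None,fx=2.4,fy=2.4))
```

```text
[(array([313.9, 278.8]), array([ 21,  17, 267], dtype=int32), array([605.1, 315.4,  41.6]))]
top [(array([362.4, 200.6]), array([ 18,  18, 245], dtype=int32), array([523.3, -57.7,  69.6]))]
side []
top [(array([335.9, 200.1]), array([ 18,  18, 236], dtype=int32), array([526.2,  23.4,  70.1]))]
side []
(array([ 3.91, -1.11,  0.76]), np.float64(-0.0)) (array([13.01, -1.08,  0.83]), np.float64(-0.0)) [ 0.68340435  0.54132131  0.32131173  0.00280112 -1.34189742 -0.71690318] [[ 0.00861618 -0.03285316 -0.99942305]
 [ 0.00349809 -0.99945304  0.0328843 ]
 [-0.99995676 -0.00377941 -0.00849655]]
```

View pics/z7.png

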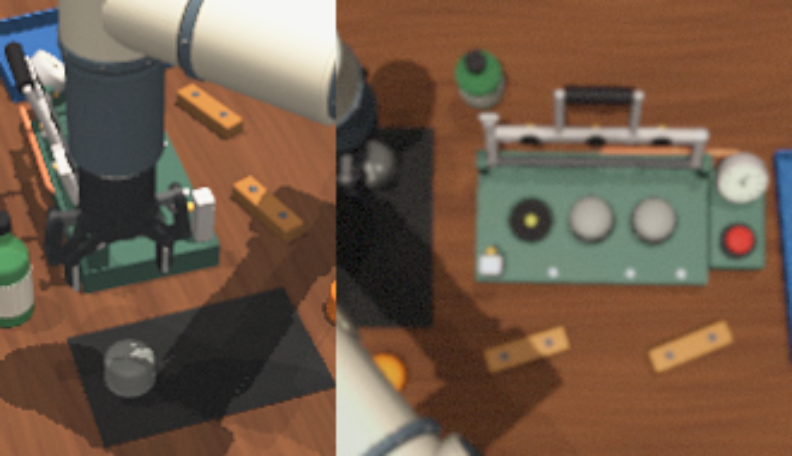

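>>> {"method": "arm_command", "body": {
  "moves": [
    [[2,-1.1,0.75],0,1],
    [[4,-1.1,0.75],0,1],
    [[7,-1.1,0.8],0,1],
    [[10,-1.1,0.8],0,1],
    [[12,-1.1,0.8],0,1],
    [[13,-1.1,0.8],0,1],
    [[13,-1.1,0.8],0,1],
    [[13,-1.1,0.8],0,1]
  ]
}}

```text
clock: 20.48
tool_pos: [606.4, 309.1, -9.8]
tcp_rot: [[0.01, -0.033, -0.999], [0.003, -0.999, 0.033], [-1.0, -0.004, -0.01]]
contact_force: [0.7, 0.3, 1.0]
finger_gap: 1.001
```

>>> {"method": "arm_command", "body": {
  "moves": [
    [[0,0,0],0,0.4],
    [[0,0,0],0,0.4],
    [[0,0,0],0,0.4],
    [[0,0,0],0,0.4],
    [[0,0,0],0,0.4],
    [[0,0,0],0,0.4]
  ],
  "grip_force": 40
}}

```text
clock: 20.98
tool_pos: [607.6, 309.7, -7.4]
tcp_rot: [[0.013, -0.033, -0.999], [0.005, -0.999, 0.033], [-1.0, -0.005, -0.013]]
contact_force: [-1.3, -1.4, 5.9]
finger_gap: 0.637
```

>>> {"method": "arm_command", "body": {
  "moves": [
    [[-3,0,0],0,0.4],
    [[-6,0,0],0,0.4],
    [[-9,0,0],0,0.4],
    [[-12,0,0],0,0.4],
    [[-12.2,3.5,1],0,0.4],
    [[-12.2,7,2.2],0,0.4],
    [[-12.2,10.5,3.4],0,0.4],
    [[-12.2,14,4.8],0,0.4],
    [[-12.2,17.5,6.2],0,0.4],
    [[-12.2,20.9,7.5],0,0.4],
    [[-12.2,20.9,7.5],0,0.4],
    [[-12.2,20.9,7.5],0,0.4],
    [[-12.2,20.9,7.5],0,0.4]
  ]
}}

```text
clock: 22.07
tool_pos: [524.5, 102.9, 113.0]
tcp_rot: [[0.014, -0.033, -0.999], [0.006, -0.999, 0.033], [-1.0, -0.006, -0.014]]
contact_force: [0.1, 0.3, -1.1]
finger_gap: 0.641
```

Run:
```python
from h import *
j=-0.0325
print(to((525.9,102.9,28),j),r.get_obs()['tool_pos'])
```

```text
(array([ 8.51,  0.05, -0.02]), np.float64(-0.001)) [524.54032587 102.88221118 113.04803025]
```

>>> {"method": "arm_command", "body": {
  "moves": [
    [[3,0.05,0],0,0.4],
    [[6,0.05,0],0,0.4],
    [[7.8,0.05,0],0,0.4],
    [[8.5,0.05,0],0,0.4],
    [[8.5,0.05,0],0,0.4],
    [[8.5,0.05,0],0,0.4]
  ]
}}

```text
clock: 22.57
tool_pos: [526.7, 103.6, 28.7]
tcp_rot: [[0.015, -0.032, -0.999], [0.006, -0.999, 0.032], [-1.0, -0.006, -0.015]]
contact_force: [0.6, -0.1, 0.2]
finger_gap: 0.645
```

Run:
```python
from h import *
print(to((525.9,102.9,17.8),-0.0325),r.get_obs()['tool_pos'])
```

```text
(array([1.09, 0.08, 0.09]), np.float64(0.0)) [526.66914769 103.62014155  28.68721763]
```

>>> {"method": "arm_command", "body": {
  "moves": [
    [[0.2,0.1,0.1],0,0.4],
    [[0.5,0.1,0.1],0,0.4],
    [[0.8,0.1,0.1],0,0.4],
    [[1.05,0.1,0.1],0,0.4],
    [[1.05,0.1,0.1],0,0.4]
  ]
}}

```text
clock: 22.98
tool_pos: [526.3, 103.0, 19.6]
tcp_rot: [[0.017, -0.032, -0.999], [0.006, -0.999, 0.032], [-1.0, -0.007, -0.016]]
contact_force: [-2.9, 1.2, 8.5]
finger_gap: 0.64
```

>>> {"method": "arm_command", "body": {
  "moves": [
    [[-0.1,0,0],0,1],
    [[-0.1,0,0],0,1],
    [[-0.1,0,0],0,1],
    [[-3,0,0],0,1],
    [[-6,0,0],0,1],
    [[-10,0,0],0,1],
    [[-12,0,4],0,1],
    [[-14,0,8],0,1],
    [[-14,-3,12],0,1],
    [[-14,-6,16],0,1],
    [[-14,-6,16],0,1]
  ]
}}

```text
clock: 23.9
tool_pos: [363.5, 168.1, 157.9]
tcp_rot: [[0.017, -0.032, -0.999], [0.008, -0.999, 0.032], [-1.0, -0.009, -0.017]]
contact_force: [-0.1, 0.1, 0.3]
finger_gap: 0.997
```

Run:
```python
from h import *
t=cap('top','t8.png');s=cap('side','s8.png')
for y in (-58,22,102):
  for c,n in((t,'top'),(s,'side')): print(n,capsee(c,n,523,y,63))
a=cv2.imread('pics/s8.png')[130:320,240:380];b=cv2.imread('pics/t8.png')[110:300,230:420]
cv2.imwrite('pics/z8.png',cv2.resize(np.hstack([a,b]),None,fx=2.4,fy=2.4))
# grip: black sleeve region top
P=cloud(t); m=(P[...,2]>215)&(P[...,2]<260)&(P[...,0]>560)&(P[...,0]<640)&(abs(P[...,1]-20)<90)
print('grip top',P[m].mean(0),P[m].min(0),P[m].max(0),m.sum())
P=cloud(s); m=(P[...,2]>215)&(P[...,2]<260)&(P[...,0]>560)&(P[...,0]<640)&(abs(P[...,1]-20)<90)
print('grip side',P[m].mean(0),P[m].min(0),P[m].max(0),m.sum())
```

```text
top [(array([363.7, 201.2]), array([ 18,  18, 243], dtype=int32), array([521.5, -61.4,  70.1]))]
side [(array([304.6, 180.3]), array([ 18,  12, 154], dtype=int32), array([517.8, -54.6,  68.6]))]
top [(array([336.1, 200.2]), array([ 18,  18, 240], dtype=int32), array([526.1,  23. ,  69.6]))]
side [(array([310.9, 197.4]), array([ 17,  13, 168], dtype=int32), array([523.6,  30.5,  68.8]))]
top [(array([310.3, 200. ]), array([ 18,  18, 237], dtype=int32), array([528.1, 101.8,  69.7]))]
side [(array([318.4, 214.2]), array([ 18,  14, 188], dtype=int32), array([525.3, 109.1,  68.7]))]
grip top [636.67099065  14.68729856 239.83611899] [631.22947183 -32.41669755 215.46347673] [639.9972837   64.25186178 255.68135556] 109
grip side [636.50683313  35.53621344 239.58344118] [631.36199353 -18.51882204 215.15208161] [639.9624918   71.67431341 249.77975999] 61
```

View pics/z8.png

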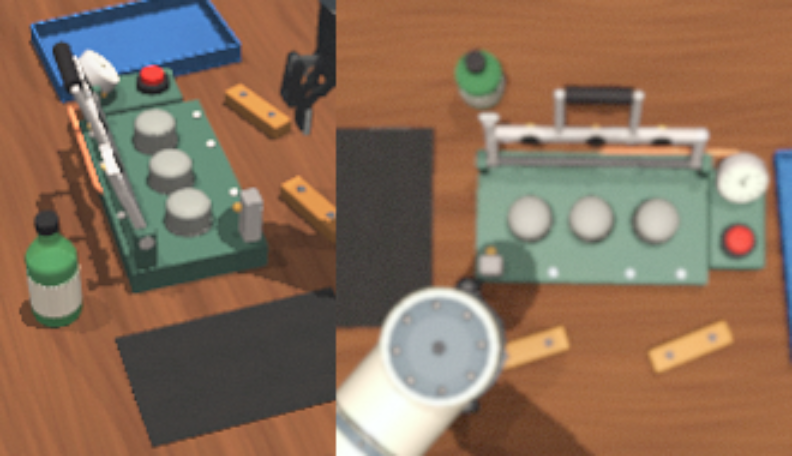

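Run:
```python
from h import *
t=cap('top','t9.png');P=cloud(t)
for y in (-58,22,102):
  for ce,s,m in caps(t,P,63,83,(523,y)):
    p=P[m]; c=p.mean(0); q=p[np.hypot(*(p-c)[:,:2].T)<20]; A=np.c_[q[:,:2]-c[:2],np.ones(len(q))]
    print(c.round(1),np.linalg.lstsq(A,q[:,2],rcond=None)[0].round(3))
m=(P[...,2]>215)&(P[...,2]<270)&(P[...,0]>585)&(P[...,0]<690)&(abs(P[...,1]-20)<90)&(t['image'].max(-1)<75)
p=P[m];print('sleeve',p.mean(0),np.percentile(p,[3,97],axis=0),m.sum())
s=cap('side');P=cloud(s)
m=(P[...,2]>215)&(P[...,2]<270)&(P[...,0]>585)&(P[...,0]<690)&(abs(P[...,1]-20)<90)&(s['image'].max(-1)<75)
p=P[m];print('sleeve',p.mean(0),np.percentile(p,[3,97],axis=0),m.sum())
```

```text
[521.3 -62.   70. ] [ 4.0000e-02 -2.8000e-02  7.1345e+01]
[525.9  23.4  70. ] [-6.0000e-03 -4.8000e-02  7.0929e+01]
[527.9 102.   69.8] [-6.0000e-03 -3.4000e-02  7.0571e+01]
sleeve [641.21631629  17.41015176 245.61013987] [[634.70082435 -15.1343276  237.30969955]
 [650.72256982  50.56343234 252.52797951]] 122
sleeve [644.93600933  25.03622655 243.70847174] [[636.10585585 -13.6736372  237.04440201]
 [652.50909293  62.64969474 247.73769549]] 125
```

Run:
```python
from h import *
np.set_printoptions(suppress=True,precision=1)
t=cap('top');s=cap('side')
out=[]
for n,c,roi in(('top',t,(140,160,318,362)),('side',s,(145,180,255,285))):
    v0,v1,u0,u1=roi; sub=c['image'][v0:v1,u0:u1].astype(int); P=cloud(c)[v0:v1,u0:u1]
    m=(sub.max(-1)<70)&(P[...,2]>190)
    b=max(blobs(m,20,2000),key=lambda x:x[1][4]); print(n,b[0]+[u0,v0],b[1])
    out.append(b[0]+[u0,v0])
    cv2.imwrite('pics/g_%s.png'%n,cv2.resize(np.vstack([sub,np.repeat(b[2][...,None]*255,3,2)]).astype(np.uint8)[...,::-1],None,fx=6,fy=6))
print(tri(t,out[0],s,out[1]))
for z in(233,240,244): print(onz(t,*out[0],z),onz(s,*out[1],z))
```

```text
top [339.2 151.6] [ 8 10 27  4 60]
side [267.2 157. ] [  7   3  12  21 121]
(array([641.4,  16.4, 236.7]), np.float64(3.747736761720272))
[640.4  16.9 233. ] [642.1  10.2 233. ]
[638.9  17.2 240. ] [643.9  19.8 240. ]
[638.   17.4 244. ] [644.9  25.3 244. ]
```

Run:
```python
from h import *
j=-0.0325
t=cap('top');print(onz(t,340,166.5,153))
print(to((639,18,260),j),to((639,18,191),j),r.get_obs()['tool_pos'])
```

```text
[614.34579338  12.19969816 153.        ]
(array([ -9.93,  13.91, -27.89]), np.float64(-0.001)) (array([ -3.03,  13.95, -27.78]), np.float64(-0.001)) [366.52072701 166.76552505 157.1014803 ]
```

>>> {"method": "arm_command", "body": {
  "moves": [
    [[-4,0,0],0,1],
    [[-8,2,-3],0,1],
    [[-11,4,-6],0,1],
    [[-11,5.5,-9],0,1],
    [[-11,7,-12],0,1],
    [[-11,8.5,-15],0,1],
    [[-11,10,-18],0,1],
    [[-11,11.5,-21],0,1],
    [[-11,13,-24],0,1],
    [[-11,13.9,-27.9],0,1],
    [[-11,13.9,-27.9],0,1],
    [[-11,13.9,-27.9],0,1]
  ]
}}

```text
clock: 25.25
tool_pos: [640.7, 16.0, 266.0]
tcp_rot: [[0.01, -0.037, -0.999], [0.004, -0.999, 0.037], [-1.0, -0.004, -0.01]]
contact_force: [-0.5, -0.0, -0.3]
finger_gap: 0.998
```

Run:
```python
from h import *
j=-0.0325
s=cap('side','s10.png');t=cap('top','t10.png');print(to((639,18,191),j),r.get_obs()['tool_pos'],r.get_obs()['tcp_rot'][:,0])
a=cv2.imread('pics/s10.png')[60:230,220:360];b=cv2.imread('pics/t10.png')[90:260,270:410]
cv2.imwrite('pics/z10.png',cv2.resize(np.hstack([a,b]),None,fx=2.8,fy=2.8))
```

```text
(array([ 7.89, -0.06,  0.15]), np.float64(-0.002)) [639.2364011   16.95240877 269.94033291] [ 0.01515516  0.0049717  -0.99987279]
```

View pics/z10.png

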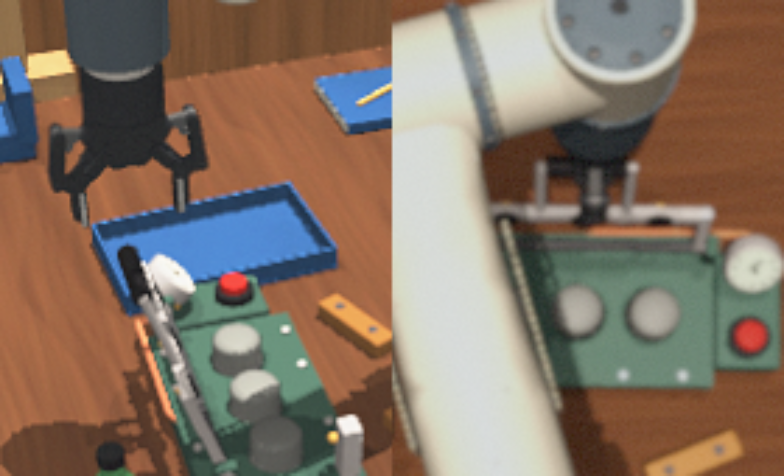

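>>> {"method": "arm_command", "body": {
  "moves": [
    [[3,0,0.1],0,1],
    [[6,0,0.1],0,1],
    [[7.9,0,0.1],0,1],
    [[7.9,0,0.1],0,1],
    [[7.9,0,0.1],0,1]
  ]
}}

```text
clock: 25.77
tool_pos: [638.7, 17.2, 192.2]
tcp_rot: [[0.016, -0.034, -0.999], [0.004, -0.999, 0.034], [-1.0, -0.005, -0.015]]
contact_force: [0.0, 0.8, 1.5]
finger_gap: 1.003
```

>>> {"method": "arm_command", "body": {
  "moves": [
    [[0,0,0],0,0],
    [[0,0,0],0,0],
    [[0,0,0],0,0],
    [[0,0,0],0,0],
    [[0,0,0],0,0],
    [[0,0,0],0,0],
    [[0,0,0],0,0],
    [[0,0,0],0,0]
  ],
  "grip_force": 30
}}

```text
clock: 26.43
tool_pos: [640.7, 17.2, 194.0]
tcp_rot: [[0.021, -0.034, -0.999], [0.004, -0.999, 0.034], [-1.0, -0.005, -0.021]]
contact_force: [5.9, 0.4, 5.5]
finger_gap: 0.243
```

Run:
```python
from h import *
j=-0.0325
s=cap('side','s11.png');print(r.get_obs())
a=cv2.imread('pics/s11.png')[90:230,220:360]
cv2.imwrite('pics/z11.png',cv2.resize(cv2.convertScaleAbs(a,alpha=1.6),None,fx=4,fy=4))
```

```text
{'clock': 26.4833, 'joint_positions': array([ 2.70932977e-01,  4.25153441e-01,  3.23756941e-01,  1.37598953e-03,
       -1.44788125e+00, -3.04958161e-01]), 'joint_vel': array([ 5.31540613e-04,  8.94541994e-04,  1.19025421e-04, -6.49749301e-04,
       -6.43742538e-04, -4.31546142e-05]), 'effort': array([-1.16131120e-02, -4.53193116e+01,  1.97148603e+01,  4.01325524e+00,
       -1.86196983e+00, -1.66914723e-02]), 'tool_pos': array([640.66480673,  17.15718748, 193.97642623]), 'tcp_rot': array([[ 0.02109759, -0.03381031, -0.99920556],
       [ 0.00444282, -0.99941497,  0.03391121],
       [-0.99976755, -0.00515473, -0.02093503]]), 'contact_force': array([ 5.2543701 , -0.04377183,  5.00421013]), 'moment': array([ 0.07156222, -1.9352287 , -0.01135909]), 'finger_gap': 0.2439401758251644}
```

View pics/z11.png

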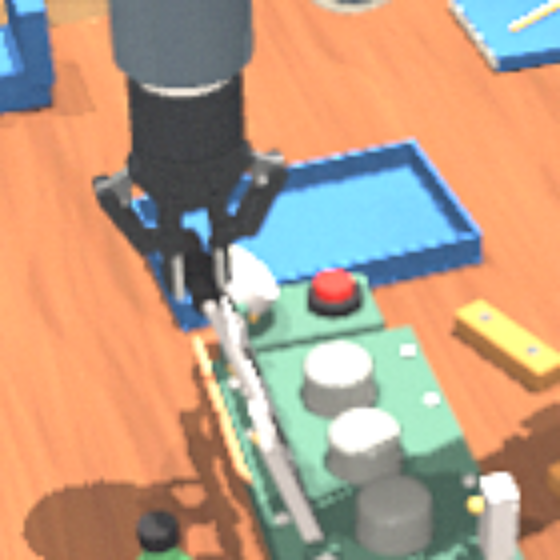

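```bash
cat >> h.py <<'E'
def arc(a0,a1,n):
    X=np.array(r.get_obs()['tcp_rot']); ex=np.array([.9995,-.0325,0]);ez=np.array([0,0,1.])
    for a in np.linspace(a0,a1,n+1)[1:]:
        d=16.5*(np.cos(a0)-np.cos(a))*ex+16.5*(np.sin(a)-np.sin(a0))*ez
        print(round(a,3),np.round(X.T@d,2).tolist())
E
python3 -c "
from h import *
arc(1.857,0.6,14)"
```

```text
1.767 [-0.38, 0.0, 1.43]
1.677 [-0.64, 0.0, 2.89]
1.588 [-0.76, 0.0, 4.37]
1.498 [-0.75, 0.0, 5.85]
1.408 [-0.61, 0.01, 7.32]
1.318 [-0.33, 0.01, 8.78]
1.228 [0.07, 0.01, 10.2]
1.139 [0.6, 0.02, 11.58]
1.049 [1.25, 0.02, 12.91]
0.959 [2.02, 0.03, 14.18]
0.869 [2.9, 0.04, 15.37]
0.78 [3.89, 0.04, 16.48]
0.69 [4.96, 0.05, 17.49]
0.6 [6.13, 0.06, 18.41]
```

>>> {"method": "arm_command", "body": {
  "moves": [
    [[-0.4,0,1.4],0,0],
    [[-0.65,0,2.9],0,0],
    [[-0.75,0,4.4],0,0],
    [[-0.75,0,5.85],0,0],
    [[-0.6,0,7.3],0,0],
    [[-0.35,0,8.8],0,0],
    [[0.05,0,10.2],0,0],
    [[0.6,0,11.6],0,0],
    [[1.25,0,12.9],0,0],
    [[2.0,0,14.2],0,0],
    [[2.9,0,15.4],0,0],
    [[3.9,0,16.5],0,0],
    [[4.95,0.05,17.5],0,0],
    [[6.1,0.05,18.4],0,0],
    [[6.1,0.05,18.4],0,0]
  ]
}}

```text
clock: 27.73
tool_pos: [456.8, 23.4, 127.7]
tcp_rot: [[0.02, -0.034, -0.999], [0.005, -0.999, 0.034], [-1.0, -0.006, -0.02]]
contact_force: [5.6, 0.5, -8.2]
finger_gap: 0.25
```

Run:
```python
from h import *
s=cap('side','s12.png');o=r.get_obs();print(o['tool_pos'],o['contact_force'],o['finger_gap'])
tx=(o['tool_pos'][0]-523.5)*.9995-(o['tool_pos'][1]-22.8)*.0325; tz=o['tool_pos'][2]+44.3
print(tx,tz,np.hypot(70-tx,tz-80),np.arctan2(tz-80,70-tx))
a=cv2.imread('pics/s12.png')[90:250,220:380]
cv2.imwrite('pics/z12.png',cv2.resize(cv2.convertScaleAbs(a,alpha=1.4),None,fx=3.5,fy=3.5))
```

```text
[456.99865375  23.32213967 127.93432867] [ 3.44479851  0.91648142 -7.19137856] 0.24306605865518846
-66.48506511508252 172.23432867249798 164.72809227674162 0.5942875955033965
```

View pics/z12.png

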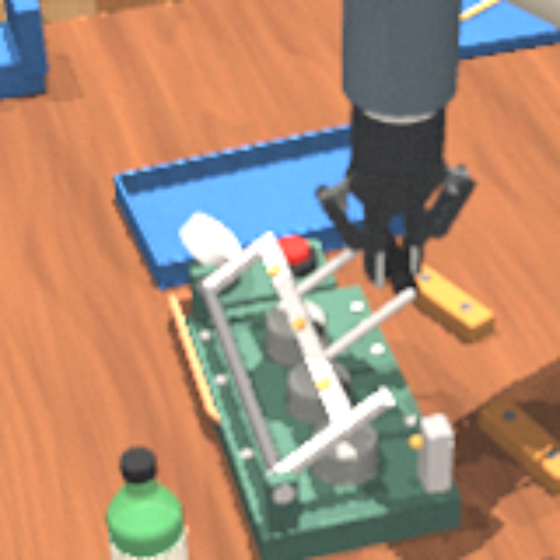

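```bash
python3 -c "
from h import *
arc(0.594,-0.05,9)"
```

```text
0.522 [0.99, 0.01, 0.64]
0.451 [2.02, 0.01, 1.22]
0.379 [3.09, 0.02, 1.71]
0.308 [4.2, 0.03, 2.13]
0.236 [5.33, 0.03, 2.47]
0.165 [6.48, 0.04, 2.73]
0.093 [7.65, 0.05, 2.9]
0.022 [8.82, 0.05, 2.99]
-0.05 [10.0, 0.06, 2.99]
```

>>> {"method": "arm_command", "body": {
  "moves": [
    [[1.0,0,0.65],0,0],
    [[2.0,0,1.2],0,0],
    [[3.1,0,1.7],0,0],
    [[4.2,0,2.15],0,0],
    [[5.3,0,2.45],0,0],
    [[6.5,0,2.75],0,0],
    [[7.65,0,2.9],0,0],
    [[8.8,0,3.0],0,0],
    [[9.6,0,3.0],0,0],
    [[9.6,0,3.0],0,0]
  ]
}}

```text
clock: 28.62
tool_pos: [428.2, 24.3, 30.2]
tcp_rot: [[0.016, -0.034, -0.999], [0.004, -0.999, 0.034], [-1.0, -0.004, -0.016]]
contact_force: [6.8, -2.5, -12.2]
finger_gap: 0.249
```

```bash
cat >> h.py <<'E'
def grip():
    o=r.get_obs();print(o['tool_pos'],o['contact_force'],o['finger_gap'],o['clock'])
    tx=(o['tool_pos'][0]-523.5)*.9995-(o['tool_pos'][1]-22.8)*.0325; tz=o['tool_pos'][2]+44.3
    print(tx,tz,np.hypot(70-tx,tz-80),np.arctan2(tz-80,70-tx))
E
python3 -c "
from h import *
grip()"
```

```text
[428.19618563  24.33371961  30.19804577] [  6.81419165  -2.47877989 -12.18725465] 0.24857521051843026 28.6167
-95.30600835244468 74.4980457721006 165.39754501728376 -0.033271167610283016
```

>>> {"method": "arm_command", "body": {
  "moves": [
    [[0,0,0],0,0],
    [[0,0,0],0,0],
    [[0,0,0],0,0]
  ]
}}

```text
clock: 28.87
tool_pos: [428.2, 24.3, 30.0]
tcp_rot: [[0.016, -0.034, -0.999], [0.003, -0.999, 0.034], [-1.0, -0.004, -0.015]]
contact_force: [4.0, -0.8, -9.1]
finger_gap: 0.246
```

Run:
```python
from h import *
grip()
s=cap('side','s13.png');t=cap('top','t13.png')
a=cv2.imread('pics/s13.png')[90:250,220:380];b=cv2.imread('pics/t13.png')[130:290,280:420]
cv2.imwrite('pics/z13.png',cv2.resize(cv2.convertScaleAbs(np.hstack([a,b]),alpha=1.3),None,fx=2.6,fy=2.6))
```

```text
[428.15360372  24.29137976  29.9641119 ] [ 4.01520184 -0.79456185 -9.06915241] 0.2459631372499165 28.8667
-95.34719292761794 74.26411189984076 165.44665188918285 -0.034676058388906604
```

View pics/z13.png

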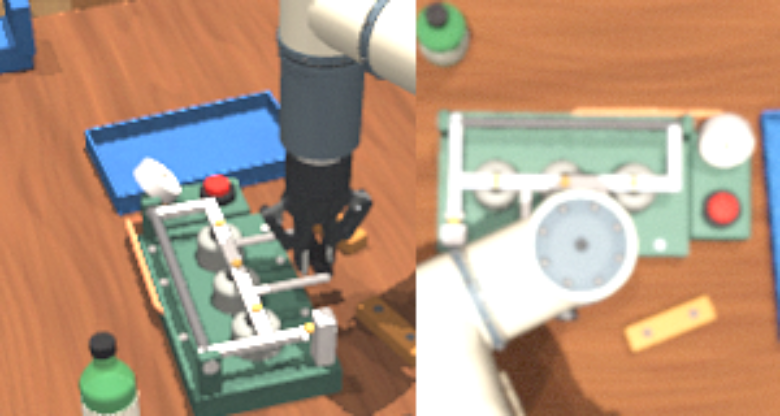

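>>> {"method": "arm_command", "body": {
  "moves": [
    [[0,0,0],0,0.6],
    [[0,0,0],0,0.6],
    [[0,0,0],0,0.6],
    [[0,0,0],0,0.6],
    [[-3,0,0],0,0.6],
    [[-6,0,0],0,0.3],
    [[-9,0,0],0,0],
    [[-9,0,0],0,0],
    [[-9,0,0],0,0]
  ]
}}

```text
clock: 29.72
tool_pos: [427.8, 24.5, 121.8]
tcp_rot: [[0.02, -0.034, -0.999], [0.005, -0.999, 0.034], [-1.0, -0.006, -0.02]]
contact_force: [0.3, 0.1, -1.7]
finger_gap: 0.033
```

Run:
```python
from h import *
grip()
s=cap('side','s14.png');t=cap('top','t14.png')
for n,c in(('top',t),('side',s)):
    P=cloud(c)
    # arms/bar bright points between z 70-110, by tester x
    ex=np.array([.9995,-.0325]);ey=np.array([.0325,.9995])
    Q=P[...,:2]-np.array([524.5,22.])
    tx=Q@ex;ty=Q@ey
    hsv=cv2.cvtColor(c['image'],cv2.COLOR_RGB2HSV)
    for nm,m in(('grip',(c['image'].max(-1)<75)&(tx>-115)&(tx<-70)&(abs(ty)<36)),('bar',(hsv[...,2]>140)&(hsv[...,1]<60)&(abs(tx)<8)&(abs(ty)<125)),('stem',(hsv[...,2]>120)&(hsv[...,1]<60)&(tx<-40)&(tx>-80)&(abs(ty)<50)),('arm',(hsv[...,2]>140)&(hsv[...,1]<60)&(abs(tx-40)<15)&(abs(abs(ty)-128)<10))):
        m&=(P[...,2]>50)&(P[...,2]<115); print(n,nm,m.sum(),P[m].mean(0).round(1) if m.sum() else '',np.percentile(P[m][:,2],[10,50,90]).round(1) if m.sum() else '')
a=cv2.imread('pics/s14.png')[90:250,220:380];b=cv2.imread('pics/t14.png')[130:290,280:420]
cv2.imwrite('pics/z14.png',cv2.resize(cv2.convertScaleAbs(np.hstack([a,b]),alpha=1.3),None,fx=2.6,fy=2.6))
```

```text
[427.80021089  24.48688767 121.78376573] [ 0.30354104  0.08245497 -1.66174065] 0.03261037182667763 29.7167
-95.70676306172562 166.08376572852688 186.73281994978487 0.47912136862432114
top grip 0  
top bar 348 [524.7  28.   87. ] [82.3 87.3 91.9]
top stem 0  
top arm 80 [563.9  21.7  87.1] [83.5 87.  91.4]
side grip 91 [429.9  26.1  88.5] [83.9 88.9 92.4]
side bar 239 [524.5  29.   84.4] [78.4 85.4 89.4]
side stem 63 [465.   17.   82.8] [78.1 83.5 85.7]
side arm 61 [566.   63.6  85.1] [81.9 85.1 88.4]
```

View pics/z14.png

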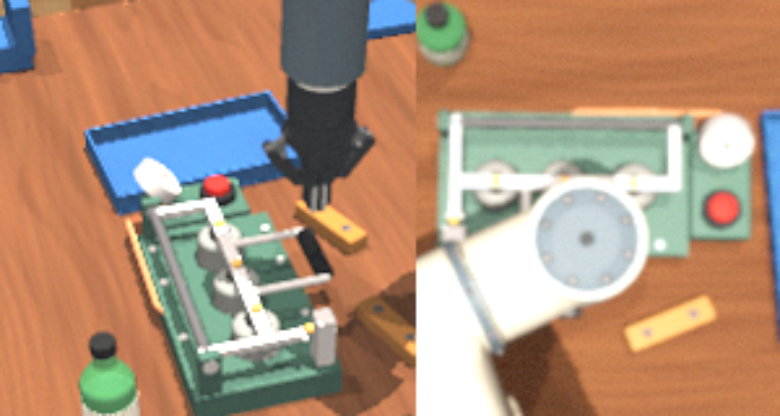

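Run:
```python
from h import *
t=cap('top');s=cap('side')
pts=[]
for c,roi in((t,(195,225,385,412)),(s,(150,172,290,320))):
    v0,v1,u0,u1=roi;h=cv2.cvtColor(c['image'],cv2.COLOR_RGB2HSV).astype(int)[v0:v1,u0:u1]
    m=((h[...,0]<8)|(h[...,0]>172))&(h[...,1]>150)&(h[...,2]>(80 if c is t else 170))
    b=max(blobs(m,8,500),key=lambda x:x[1][4]); pts.append(b[0]+[u0,v0]); print(pts[-1],b[1])
print(tri(t,pts[0],s,pts[1]),onz(t,*pts[0],66))
print(to((492,-163,100),-0.0325))
```

```text
[397.73469388 209.58163265] [ 7  9 12 12 98]
[303.02040816 160.32653061] [ 9  7  9  7 49]
(array([ 492.3894226 , -164.89507484,   64.23510477]), np.float64(4.365542613474177)) [ 494.24606587 -165.47213105   66.        ]
(array([ 1.93, 18.44, -7.22]), np.float64(-0.002))
```

>>> {"method": "arm_command", "body": {
  "moves": [
    [[0,4,-1.5],0,0],
    [[0,8,-3],0,0],
    [[0,12,-4.5],0,0],
    [[0,16,-6],0,0],
    [[0,18.55,-7.2],0,0],
    [[2,18.55,-7.2],0,0],
    [[4,18.55,-7.2],0,0],
    [[6,18.55,-7.2],0,0],
    [[6,18.55,-7.2],0,0],
    [[6,18.55,-7.2],0,0]
  ]
}}

```text
clock: 30.75
tool_pos: [491.0, -164.1, 58.0]
tcp_rot: [[0.01, -0.034, -0.999], [0.003, -0.999, 0.034], [-1.0, -0.003, -0.009]]
contact_force: [0.5, -0.5, 0.8]
finger_gap: 0.003
```

Run:
```python
from h import *
print(to((492.4,-164.5,40),-0.0325),r.get_obs()['tool_pos'],r.get_obs()['contact_force'])
s=cap('side','s15.png');t=cap('top','t15.png')
a=cv2.imread('pics/s15.png')[100:220,240:360];b=cv2.imread('pics/t15.png')[140:260,340:460]
cv2.imwrite('pics/z15.png',cv2.resize(np.hstack([a,b]),None,fx=3.3,fy=3.3))
```

```text
(array([ 1.81,  0.04, -0.13]), np.float64(-0.002)) [ 490.95519245 -164.06704586   58.04327896] [ 0.53683457 -0.50442709  0.78294488]
```

View pics/z15.png

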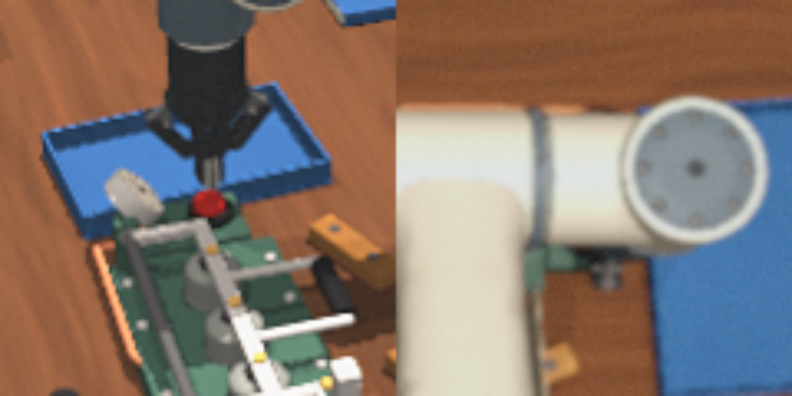

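>>> {"method": "arm_command", "body": {
  "moves": [
    [[0.8,0,-0.1],0,0],
    [[1.6,0,-0.1],0,0],
    [[1.8,0,-0.1],0,0],
    [[2.0,0,-0.1],0,0],
    [[2.0,0,-0.1],0,0]
  ]
}}

```text
clock: 31.27
tool_pos: [494.0, -163.8, 40.0]
tcp_rot: [[0.014, -0.034, -0.999], [0.003, -0.999, 0.034], [-1.0, -0.003, -0.014]]
contact_force: [-1.5, 2.1, 3.1]
finger_gap: -0.002
```

>>> {"method": "arm_command", "body": {
  "moves": [
    [[0.25,0,0],0,0],
    [[0.5,0,0],0,0],
    [[0.75,0,0],0,0],
    [[0.75,0,0],0,0]
  ]
}}

```text
clock: 31.6
tool_pos: [494.4, -164.0, 34.7]
tcp_rot: [[0.015, -0.033, -0.999], [0.002, -0.999, 0.033], [-1.0, -0.002, -0.015]]
contact_force: [-6.5, 3.4, 16.4]
finger_gap: -0.004
```

>>> {"method": "arm_command", "body": {
  "moves": [
    [[0.4,0,0],0,0],
    [[0.4,0,0],0,0],
    [[0.4,0,0],0,0],
    [[0.4,0,0],0,0],
    [[0.4,0,0],0,0],
    [[0.4,0,0],0,0],
    [[0.4,0,0],0,0],
    [[0.4,0,0],0,0],
    [[0.4,0,0],0,0],
    [[0.4,0,0],0,0],
    [[0.4,0,0],0,0],
    [[0.4,0,0],0,0]
  ]
}}

```text
clock: 32.6
tool_pos: [494.5, -164.1, 34.4]
tcp_rot: [[0.017, -0.032, -0.999], [0.001, -1.0, 0.032], [-1.0, -0.001, -0.017]]
contact_force: [-11.9, 7.6, 30.5]
finger_gap: 0.005
```

>>> {"method": "arm_command", "body": {
  "moves": [
    [[0.2,0,0],0,0],
    [[0.2,0,0],0,0],
    [[0.2,0,0],0,0],
    [[0.2,0,0],0,0],
    [[0.2,0,0],0,0],
    [[0.2,0,0],0,0],
    [[0.2,0,0],0,0],
    [[0.2,0,0],0,0],
    [[0.2,0,0],0,0],
    [[0.2,0,0],0,0],
    [[0.2,0,0],0,0],
    [[0.2,0,0],0,0],
    [[0.2,0,0],0,0],
    [[0.2,0,0],0,0],
    [[0.2,0,0],0,0],
    [[0.2,0,0],0,0],
    [[0.2,0,0],0,0],
    [[0.2,0,0],0,0],
    [[0.2,0,0],0,0],
    [[0.2,0,0],0,0]
  ]
}}

```text
clock: 34.27
tool_pos: [494.5, -164.1, 34.6]
tcp_rot: [[0.018, -0.031, -0.999], [0.0, -1.0, 0.031], [-1.0, -0.001, -0.018]]
contact_force: [-7.8, 5.8, 19.5]
finger_gap: -0.003
```

Run:
```python
from h import *
grip()
s=cap('side','s16.png')
a=cv2.imread('pics/s16.png')[100:250,240:360]
cv2.imwrite('pics/z16.png',cv2.resize(a,None,fx=4,fy=4))
```

```text
[ 494.51432685 -164.06211361   34.6354573 ] [-7.77003878  5.76981075 19.49876152] -0.0027093192748598683 34.2667
-22.898161622506347 78.93545729656266 92.9042608495905 -0.011458742476339464
```

View pics/z16.png

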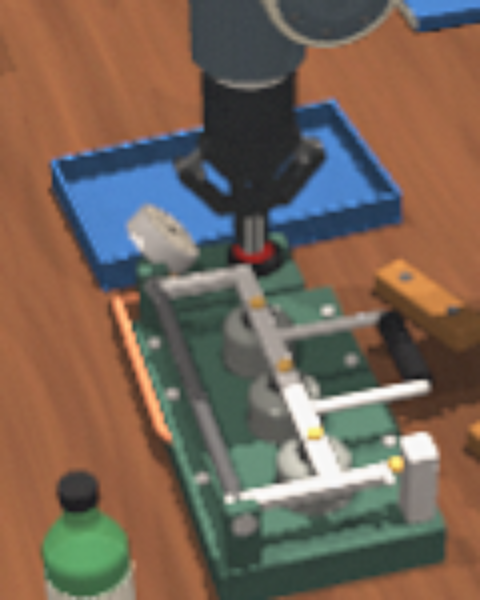

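>>> {"method": "arm_command", "body": {
  "moves": [
    [[0,0,0],0,0],
    [[0,0,0],0,0],
    [[0,0,0],0,0],
    [[0,0,0],0,0],
    [[0,0,0],0,0],
    [[-1,0,0],0,0],
    [[-3,0,0],0,0],
    [[-6,0,0],0,0],
    [[-9,0,0],0,0],
    [[-9,-4,1.5],0,0],
    [[-9,-8,3],0,0.3],
    [[-9,-12,4.5],0,0.6],
    [[-9,-16,6],0,0.7],
    [[-9,-18.5,7.2],0,0.7],
    [[-9,-18.5,7.2],0,0.7],
    [[-9,-18.5,7.2],0,0.7]
  ]
}}

```text
clock: 35.65
tool_pos: [426.4, 24.4, 123.9]
tcp_rot: [[0.019, -0.027, -0.999], [0.001, -1.0, 0.027], [-1.0, -0.001, -0.019]]
contact_force: [0.7, 0.3, 0.4]
finger_gap: 0.703
```

Run:
```python
from h import *
grip()
print(to((428.3,23.8,36),-0.0325))
s=cap('side','s17.png');t=cap('top','t17.png')
a=cv2.imread('pics/s17.png')[100:250,240:360];b=cv2.imread('pics/t17.png')[130:280,280:420]
cv2.imwrite('pics/z17.png',cv2.resize(np.hstack([a,b]),None,fx=3,fy=3))
P=cloud(t);h=cv2.cvtColor(t['image'],cv2.COLOR_RGB2HSV).astype(int)
m=(h[...,0]<8)&(h[...,1]>150)&(h[...,2]>80);m[:,:385]=0;m[:,412:]=0;m[:195]=0;m[225:]=0
print(m.sum(),np.median(P[m][:,2]))
```

```text
[426.43556033  24.37603885 123.90214379] [0.73972653 0.25490816 0.37573471] 0.7027758218995986 35.65
-97.0671287092339 168.20214378972122 188.9207338124918 0.48575235304057474
(array([ 8.79,  0.06, -0.02]), np.float64(0.005))
101 68.43702314195204
```

View pics/z17.png

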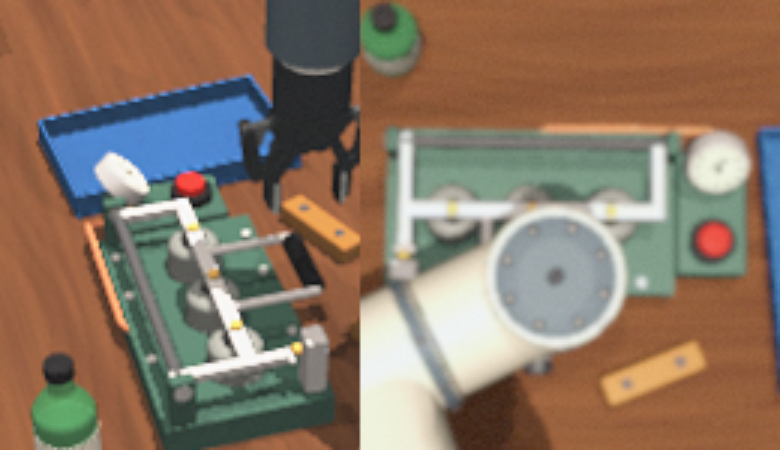

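>>> {"method": "arm_command", "body": {
  "moves": [
    [[3,0.05,0],0,0.7],
    [[6,0.05,0],0,0.7],
    [[8.5,0.05,0],0,0.7],
    [[9.3,0.05,0],0,0.7],
    [[9.3,0.05,0],0,0.7],
    [[9.3,0.05,0],0,0],
    [[9.3,0.05,0],0,0],
    [[9.3,0.05,0],0,0],
    [[9.3,0.05,0],0,0],
    [[9.3,0.05,0],0,0],
    [[9.3,0.05,0],0,0],
    [[9.3,0.05,0],0,0]
  ],
  "grip_force": 60
}}

```text
clock: 36.75
tool_pos: [428.3, 22.4, 32.0]
tcp_rot: [[0.019, -0.031, -0.999], [0.001, -1.0, 0.031], [-1.0, -0.001, -0.019]]
contact_force: [-5.3, 0.3, 7.6]
finger_gap: 0.239
```

Run:
```python
from h import *
grip()
arc(0,0.9,12)
```

```text
[428.27600786  22.40851711  31.9870327 ] [-5.28563305  0.34380974  7.61437589] 0.23887482580964517 36.75
-95.1636569550814 76.28703269637779 165.20538642845025 -0.02247674871136518
0.075 [-1.24, -0.0, -0.07]
0.15 [-2.46, -0.0, -0.23]
0.225 [-3.67, -0.0, -0.48]
0.3 [-4.86, -0.0, -0.83]
0.375 [-6.02, -0.0, -1.26]
0.45 [-7.15, -0.0, -1.78]
0.525 [-8.23, -0.0, -2.38]
0.6 [-9.26, -0.0, -3.05]
0.675 [-10.24, -0.0, -3.81]
0.75 [-11.16, -0.0, -4.64]
0.825 [-12.02, -0.0, -5.53]
0.9 [-12.81, -0.0, -6.48]
```

>>> {"method": "arm_command", "body": {
  "moves": [
    [[-0.6,0,0],0,0],
    [[-1.25,0,-0.05],0,0],
    [[-1.8,0,-0.15],0,0],
    [[-2.45,0,-0.25],0,0],
    [[-3.65,0,-0.5],0,0],
    [[-4.85,0,-0.85],0,0],
    [[-6.0,0,-1.25],0,0],
    [[-7.15,0,-1.8],0,0],
    [[-8.2,0,-2.4],0,0],
    [[-9.25,0,-3.05],0,0],
    [[-10.2,0,-3.8],0,0],
    [[-11.2,0,-4.6],0,0],
    [[-12.0,0,-5.5],0,0],
    [[-12.8,0,-6.5],0,0],
    [[-12.8,0,-6.5],0,0]
  ]
}}

```text
clock: 38.0
tool_pos: [482.2, 20.4, 163.0]
tcp_rot: [[0.002, -0.031, -1.0], [0.001, -1.0, 0.031], [-1.0, -0.001, -0.002]]
contact_force: [-35.8, 9.5, 29.1]
finger_gap: 0.236
```

Run:
```python
from h import *
grip()
arc(0.9,1.86,12)
s=cap('side','s18.png')
a=cv2.imread('pics/s18.png')[90:250,220:380]
cv2.imwrite('pics/z18.png',cv2.resize(a,None,fx=3.5,fy=3.5))
```

```text
[482.19698998  20.44007482 162.97993581] [-35.77252422   9.46190708  29.14089685] 0.2355016820506472 38.0
-41.205660947871735 207.27993580836835 169.01739876780547 0.852697822759549
0.98 [-0.78, 0.0, -1.07]
1.06 [-1.47, 0.0, -2.19]
1.14 [-2.06, 0.0, -3.37]
1.22 [-2.56, 0.0, -4.59]
1.3 [-2.96, 0.01, -5.85]
1.38 [-3.26, 0.01, -7.13]
1.46 [-3.46, 0.01, -8.44]
1.54 [-3.55, 0.01, -9.75]
1.62 [-3.54, 0.01, -11.07]
1.7 [-3.42, 0.02, -12.39]
1.78 [-3.19, 0.02, -13.69]
1.86 [-2.87, 0.02, -14.97]
```

View pics/z18.png

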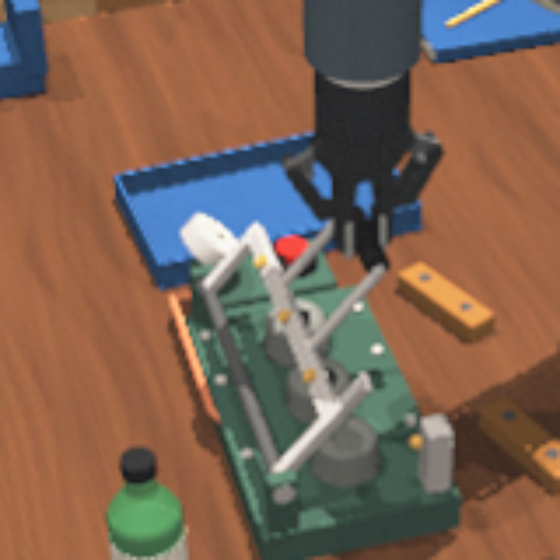

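Run:
```python
from h import *
arc(0.836,1.86,13)
```

```text
0.915 [-0.83, 0.0, -1.0]
0.994 [-1.58, 0.0, -2.06]
1.072 [-2.24, 0.0, -3.18]
1.151 [-2.81, 0.0, -4.35]
1.23 [-3.29, 0.0, -5.56]
1.309 [-3.67, 0.01, -6.8]
1.387 [-3.96, 0.01, -8.07]
1.466 [-4.14, 0.01, -9.35]
1.545 [-4.22, 0.01, -10.65]
1.624 [-4.2, 0.01, -11.95]
1.702 [-4.07, 0.02, -13.24]
1.781 [-3.85, 0.02, -14.52]
1.86 [-3.52, 0.02, -15.78]
```

>>> {"method": "arm_command", "body": {
  "moves": [
    [[0,0,0],0,0],
    [[0,0,0],0,0]
  ],
  "grip_force": 25
}}

```text
clock: 38.22
tool_pos: [481.8, 20.7, 163.2]
tcp_rot: [[0.003, -0.031, -1.0], [0.002, -1.0, 0.031], [-1.0, -0.002, -0.003]]
contact_force: [2.2, 0.3, -5.8]
finger_gap: 0.235
```

Run:
```python
from h import *
grip()
```

```text
[481.81762296  20.65495989 163.24348076] [ 2.23421486  0.28391777 -5.84697536] 0.23511851418310906 38.2167
-41.59182204708445 207.5434807596734 169.46998032714038 0.8520050667264996
```

Relaxed. Continue the arc up.

>>> {"method": "arm_command", "body": {
  "moves": [
    [[-0.8,0,-1.0],0,0],
    [[-1.6,0,-2.05],0,0],
    [[-2.25,0,-3.2],0,0],
    [[-2.8,0,-4.35],0,0],
    [[-3.3,0,-5.55],0,0],
    [[-3.65,0,-6.8],0,0],
    [[-3.95,0,-8.05],0,0],
    [[-4.15,0,-9.35],0,0],
    [[-4.2,0,-10.65],0,0],
    [[-4.2,0,-11.95],0,0],
    [[-4.05,0,-13.25],0,0],
    [[-3.85,0,-14.5],0,0],
    [[-3.5,0,-15.8],0,0],
    [[-3.5,0,-15.8],0,0],
    [[-3.5,0,-15.8],0,0]
  ]
}}

```text
clock: 39.47
tool_pos: [641.5, 15.1, 201.0]
tcp_rot: [[0.008, -0.031, -0.999], [0.001, -1.0, 0.031], [-1.0, -0.002, -0.008]]
contact_force: [4.9, -1.0, 2.0]
finger_gap: 0.236
```

Run:
```python
from h import *
grip()
s=cap('side','s19.png')
a=cv2.imread('pics/s19.png')[70:250,220:380]
cv2.imwrite('pics/z19.png',cv2.resize(a,None,fx=3.3,fy=3.3))
```

```text
[641.52871568  15.12630495 200.98642687] [ 4.90805354 -0.97533996  2.01218548] 0.23615391203968575 39.4667
118.21909641048987 245.28642686873133 172.17631708709703 1.8546492886433714
```

View pics/z19.png

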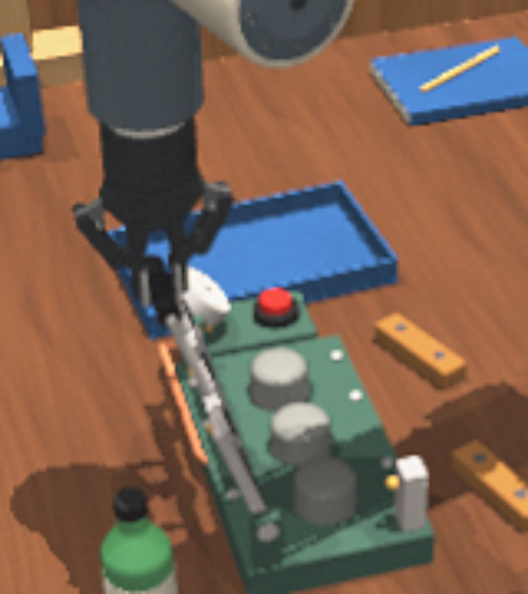

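>>> {"method": "arm_command", "body": {
  "moves": [
    [[0,0,0],0,1],
    [[0,0,0],0,1],
    [[0,0,0],0,1],
    [[0,0,0],0,1],
    [[-3,0,0],0,1],
    [[-6,0,0],0,1],
    [[-9,0,0],0,1],
    [[-9,0,4],0,1],
    [[-9,0,8],0,1],
    [[-9,0,12],0,1],
    [[-9,0,16],0,1],
    [[-9,-4,20],0,1],
    [[-9,-8,24],0,1],
    [[-9,-12,24],0,1],
    [[-9,-12,24],0,1]
  ]
}}

```text
clock: 40.77
tool_pos: [402.2, 144.3, 289.8]
tcp_rot: [[0.009, -0.03, -1.0], [0.004, -1.0, 0.03], [-1.0, -0.004, -0.009]]
contact_force: [1.4, -1.0, -0.8]
finger_gap: 1.0
```

Run:
```python
from h import *
grip()
t=cap('top','t20.png');s=cap('side','s20.png')
for y in (-58,22,102):
  for c,n in((t,'top'),(s,'side')): print(n,capsee(c,n,523,y,63))
b=cv2.imread('pics/t20.png')[110:290,260:500]
cv2.imwrite('pics/z20.png',cv2.resize(b,None,fx=3.3,fy=3.3))
# tray: blue mask contour
h=cv2.cvtColor(t['image'],cv2.COLOR_RGB2HSV).astype(int)
m=((h[...,0]>100)&(h[...,0]<125)&(h[...,1]>120)&(h[...,2]>40)).astype(np.uint8);m[:150]=0;m[280:]=0;m[:,:405]=0;m[:,490:]=0
cs,_=cv2.findContours(m,cv2.RETR_EXTERNAL,cv2.CHAIN_APPROX_NONE);cc=max(cs,key=cv2.contourArea);rc=cv2.minAreaRect(cc);print(rc)
q=cv2.boxPoints(rc);print([onz(t,*p,32).round(0) for p in q],onz(t,*rc[0],32))
P=cloud(t);mm=(P[...,0]>380)&(P[...,0]<660)&(P[...,1]<-190)&(P[...,1]>-380);
k=mm&(m>0)&(P[...,2]<12);print('floor z',np.median(P[k][:,2]),P[k].mean(0))
```

```text
[402.20188476 144.30637822 289.84493791] [ 1.40081093 -0.95341076 -0.76822082] 0.9995924935337227 40.7667
-125.18642347511117 334.14493791266125 320.4487312748107 0.9158666948200616
top [(array([363.9, 201.3]), array([ 18,  18, 243], dtype=int32), array([521.2, -62.1,  69.7]))]
side [(array([304.4, 180.2]), array([ 18,  12, 152], dtype=int32), array([518.3, -55.4,  68.6]))]
top [(array([335.9, 200.2]), array([ 18,  18, 236], dtype=int32), array([526. ,  23.4,  70.3]))]
side [(array([310.7, 197.2]), array([ 17,  12, 162], dtype=int32), array([524. ,  30. ,  68.9]))]
top [(array([310.4, 200.2]), array([ 18,  18, 241], dtype=int32), array([527.4, 101.6,  69.9]))]
side [(array([318.4, 214.1]), array([ 19,  14, 180], dtype=int32), array([525.3, 109. ,  68.9]))]
((443.0902099609375, 214.99180603027344), (88.18181610107422, 53.95930480957031), 84.80557250976562)
[array([ 612., -221.,   32.]), array([ 625., -393.,   32.]), array([ 347., -404.,   32.]), array([ 335., -235.,   32.])] [ 478.13879067 -312.93280588   32.        ]
floor z 6.073547714580381 [ 498.10267036 -311.04382153    5.94744873]
```

View pics/z20.png

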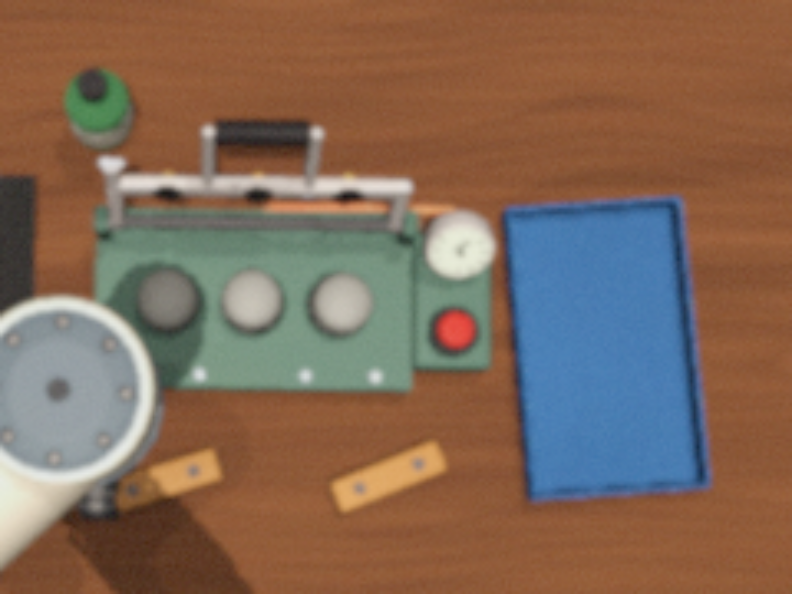

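Run:
```python
from h import *
t=cap('top')
c=[onz(t,260+u/3.3-.5,110+v/3.3-.5,32)[:2] for u,v in((505,206),(681,198),(709,487),(530,500))]
print(np.round(c,0),np.mean(c,0)); c=np.array(c)
print(np.arctan2(*(c[0]-c[3])[::-1]),np.arctan2(*(c[1]-c[2])[::-1]),np.arctan2(*(c[0]-c[1])[::-1])-np.pi/2)
print(to((519,-61,100),-.0325),to((519,-61,16),-.0325),r.get_obs()['joint_positions'])
```

```text
[[ 617. -222.]
 [ 622. -392.]
 [ 345. -405.]
 [ 336. -235.]] [ 479.89251871 -313.56873312]
0.045755407775080505 0.04522532083108298 0.030038347945368304
(array([ 18.98,  20.16, -11.95]), np.float64(0.005)) (array([ 27.38,  20.18, -11.88]), np.float64(0.005)) [ 0.71451027 -0.00898569  0.01097871  0.00411792 -1.58336402 -0.74199938]
```

>>> {"method": "arm_command", "body": {
  "moves": [
    [[2,4,-2.4],0,1],
    [[4,8,-4.8],0,1],
    [[6,12,-7.2],0,1],
    [[8,16,-9.6],0,1],
    [[10,20.15,-11.95],0,1],
    [[14,20.15,-11.95],0,1],
    [[18,20.15,-11.95],0,1],
    [[21.5,20.15,-11.9],0.005,1],
    [[25,20.15,-11.9],0.005,1],
    [[27,20.15,-11.9],0.005,1],
    [[27.6,20.15,-11.9],0.005,1],
    [[27.6,20.15,-11.9],0.005,1]
  ]
}}

```text
clock: 41.92
tool_pos: [517.5, -61.8, 12.1]
tcp_rot: [[0.003, -0.034, -0.999], [0.001, -0.999, 0.034], [-1.0, -0.001, -0.003]]
contact_force: [0.4, 0.3, 0.7]
finger_gap: 1.001
```

>>> {"method": "arm_command", "body": {
  "moves": [
    [[0,0,0],0,0.4],
    [[0,0,0],0,0.4],
    [[0,0,0],0,0.4],
    [[0,0,0],0,0.4],
    [[0,0,0],0,0.4],
    [[0,0,0],0,0.4]
  ],
  "grip_force": 40
}}

```text
clock: 42.42
tool_pos: [519.5, -61.8, 14.7]
tcp_rot: [[0.008, -0.033, -0.999], [0.0, -0.999, 0.033], [-1.0, -0.001, -0.008]]
contact_force: [-0.8, -0.4, 7.2]
finger_gap: 0.642
```

>>> {"method": "arm_command", "body": {
  "moves": [
    [[-3,0,0],0,0.4],
    [[-6,0,0],0,0.4],
    [[-9,0,0],0,0.4],
    [[-12.5,0,0],0,0.4],
    [[-12.5,0,0],0,0.4]
  ]
}}

```text
clock: 42.83
tool_pos: [522.9, -62.2, 148.3]
tcp_rot: [[0.023, -0.031, -0.999], [-0.0, -1.0, 0.031], [-1.0, -0.001, -0.023]]
contact_force: [0.5, -0.4, 0.4]
finger_gap: 0.64
```

Run:
```python
from h import *
grip()
print(to((553,-308.6,137),np.pi/2+.045),to((553,-308.6,-5),np.pi/2+.045))
```

```text
[522.94864782 -62.17418999 148.3309639 ] [ 0.47148854 -0.42548104  0.39853632] 0.6397606973914118 42.8333
2.210584673239694 192.63096390014664 131.4577455284402 1.029001545966939
(array([ 1.2 , 24.54, -3.75]), np.float64(1.494)) (array([15.4 , 24.55, -3.43]), np.float64(1.494))
```

>>> {"method": "arm_command", "body": {
  "moves": [
    [[0,3,-0.4],0.12,0.4],
    [[0,6,-0.9],0.24,0.4],
    [[0,9,-1.4],0.36,0.4],
    [[0,12,-1.8],0.48,0.4],
    [[0,15,-2.3],0.6,0.4],
    [[0,18,-2.7],0.72,0.4],
    [[0,21,-3.2],0.84,0.4],
    [[1,24.5,-3.7],0.96,0.4],
    [[1,24.5,-3.7],1.08,0.4],
    [[1,24.5,-3.7],1.2,0.4],
    [[1,24.5,-3.7],1.32,0.4],
    [[1,24.5,-3.7],1.44,0.4],
    [[1,24.5,-3.7],1.494,0.4],
    [[1,24.5,-3.7],1.494,0.4],
    [[1,24.5,-3.7],1.494,0.4]
  ]
}}

```text
clock: 44.08
tool_pos: [552.6, -308.1, 139.6]
tcp_rot: [[0.024, -0.999, -0.048], [-0.0, -0.048, 0.999], [-1.0, -0.024, -0.001]]
contact_force: [-0.9, 0.5, -0.9]
finger_gap: 0.647
```

Run:
```python
from h import *
grip(); print(r.get_obs()['tcp_rot'])
print(to((553,-308.6,0),np.pi/2+.045),to((553,-308.6,-9),np.pi/2+.045))
```

```text
[ 552.58751749 -308.09224073  139.55247698] [-0.92322076  0.45277955 -0.86838821] 0.6471024045665473 44.0833
39.82697155860744 183.8524769836 108.14688447178797 1.2880432671975455
[[ 2.36821067e-02 -9.98590403e-01 -4.75011994e-02]
 [-1.14346593e-04 -4.75172307e-02  9.98870412e-01]
 [-9.99719533e-01 -2.36499241e-02 -1.23949354e-03]]
(array([13.95,  0.29, -0.04]), np.float64(0.003)) (array([14.85,  0.31, -0.03]), np.float64(0.003))
```

>>> {"method": "arm_command", "body": {
  "moves": [
    [[4,0.1,0],0,0.4],
    [[8,0.2,0],0,0.4],
    [[11,0.3,0],0,0.4],
    [[13,0.3,0],0,0.4],
    [[14.2,0.3,0],0,0.4],
    [[14.8,0.3,0],0,0.4],
    [[14.9,0.3,0],0,0.4],
    [[14.9,0.3,0],0,0.4]
  ]
}}

```text
clock: 44.75
tool_pos: [553.7, -308.3, -8.8]
tcp_rot: [[0.025, -0.998, -0.049], [-0.001, -0.049, 0.999], [-1.0, -0.025, -0.002]]
contact_force: [-0.3, -0.2, -0.5]
finger_gap: 0.64
```

>>> {"method": "arm_command", "body": {
  "moves": [
    [[0.1,0,0],0,0.4],
    [[0.2,0,0],0,0.4],
    [[0.25,0,0],0,0.4],
    [[0.25,0,0],0,0.4]
  ]
}}

```text
clock: 45.08
tool_pos: [554.9, -308.7, -9.8]
tcp_rot: [[0.027, -0.998, -0.05], [-0.002, -0.05, 0.999], [-1.0, -0.027, -0.003]]
contact_force: [1.1, 0.8, 5.4]
finger_gap: 0.641
```

Contact. Release, lift and go back to nest 1.

>>> {"method": "arm_command", "body": {
  "moves": [
    [[0,0,0],0,1],
    [[0,0,0],0,1],
    [[0,0,0],0,1],
    [[0,0,0],0,1],
    [[-3,0,0],0,1],
    [[-7,0,0],0,1],
    [[-11,0,0],0,1],
    [[-15,0,0],0,1],
    [[-16,0,0],0,1],
    [[-16,0,0],0,1]
  ]
}}

```text
clock: 45.92
tool_pos: [552.7, -309.6, 155.3]
tcp_rot: [[0.036, -0.998, -0.05], [-0.005, -0.05, 0.999], [-0.999, -0.035, -0.007]]
contact_force: [0.8, 0.3, 0.4]
finger_gap: 1.002
```

Run:
```python
from h import *
grip(); j=-.0325
print(to((523.8,24.5,150),j),to((523.8,24.5,14),j))
s=cap('side','s21.png')
print(capsee(s,'side',553,-306,38),capsee(s,'side',523,22,63),capsee(s,'side',523,104,63))
a=cv2.imread('pics/s21.png')[90:250,220:380]
cv2.imwrite('pics/z21.png',cv2.resize(a,None,fx=3.5,fy=3.5))
```

```text
[ 552.7072284  -309.62403095  155.31504142] [0.81327853 0.26134431 0.41390466] 1.0020454676324893 45.9167
39.99640579566457 199.61504141841186 123.32061384337501 1.325032287504901
(array([ 0.25,  1.23, 33.52]), np.float64(-1.488)) (array([13.84,  1.71, 33.61]), np.float64(-1.488))
[(array([274.7, 147. ]), array([14, 10, 89], dtype=int32), array([ 554.8, -300.3,   42.6]))] [(array([311.1, 197.4]), array([ 18,  13, 169], dtype=int32), array([523. ,  30.8,  68.7]))] [(array([318.5, 214.1]), array([ 19,  14, 189], dtype=int32), array([525. , 109.1,  68.8]))]
```

View pics/z21.png

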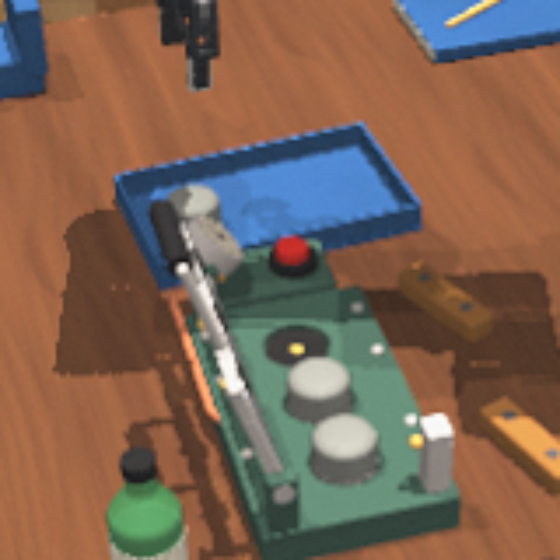

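>>> {"method": "arm_command", "body": {
  "moves": [
    [[0,0.1,3],-0.12,1],
    [[0,0.2,6],-0.24,1],
    [[0,0.3,9],-0.36,1],
    [[0,0.4,12],-0.48,1],
    [[0,0.5,15],-0.6,1],
    [[0,0.7,18],-0.72,1],
    [[0,0.8,21],-0.84,1],
    [[0,0.9,24],-0.96,1],
    [[0,1,27],-1.08,1],
    [[0,1.1,30],-1.2,1],
    [[0,1.2,33],-1.32,1],
    [[0,1.2,33.5],-1.44,1],
    [[0,1.2,33.5],-1.49,1],
    [[0,1.2,33.5],-1.49,1]
  ]
}}

```text
clock: 47.13
tool_pos: [521.9, 25.8, 148.8]
tcp_rot: [[0.029, -0.028, -0.999], [-0.003, -1.0, 0.028], [-1.0, 0.003, -0.029]]
contact_force: [0.1, 0.5, 0.4]
finger_gap: 1.005
```

Run:
```python
from h import *
grip(); j=-.0325
print(to((523.8,24.5,80),j),to((523.8,24.5,13),j))
```

```text
[521.94899385  25.84613339 148.82093737] [0.07496079 0.52221444 0.44933695] 1.0053784395999086 47.1333
-1.6492299847492065 193.12093737495917 133.9027954525107 1.0061892694478836
(array([6.88, 0.11, 0.01]), np.float64(0.005)) (array([13.58,  0.09,  0.2 ]), np.float64(0.005))
```

>>> {"method": "arm_command", "body": {
  "moves": [
    [[3,0.1,0],0,1],
    [[6,0.1,0],0,1],
    [[9,0.1,0.1],0,1],
    [[11.5,0.1,0.15],0,1],
    [[13,0.1,0.2],0,1],
    [[13.5,0.1,0.2],0,1],
    [[13.5,0.1,0.2],0,1],
    [[13.5,0.1,0.2],0,0.4],
    [[13.5,0.1,0.2],0,0.4],
    [[13.5,0.1,0.2],0,0.4],
    [[13.5,0.1,0.2],0,0.4],
    [[13.5,0.1,0.2],0,0.4],
    [[13.5,0.1,0.2],0,0.4]
  ]
}}

```text
clock: 48.22
tool_pos: [525.1, 24.7, 15.6]
tcp_rot: [[0.032, -0.028, -0.999], [-0.003, -1.0, 0.028], [-0.999, 0.002, -0.032]]
contact_force: [-1.4, 0.9, 6.5]
finger_gap: 0.642
```

>>> {"method": "arm_command", "body": {
  "moves": [
    [[-3,0,0],0,0.4],
    [[-6,0,0],0,0.4],
    [[-9,0,0],0,0.4],
    [[-12.5,0,0],0,0.4],
    [[-13,0,0],0,0.4],
    [[-13,0,0],0,0.4]
  ]
}}

```text
clock: 48.72
tool_pos: [522.7, 25.6, 148.7]
tcp_rot: [[0.038, -0.028, -0.999], [-0.001, -1.0, 0.028], [-0.999, -0.0, -0.038]]
contact_force: [0.8, -0.1, -0.9]
finger_gap: 0.643
```

Run:
```python
from h import *
grip(); j=np.pi/2+.045
print(to((477.7,-312,150),j))
```

```text
[522.68833125  25.60401724 148.71716539] [ 0.84931949 -0.14884496 -0.85073973] 0.6430784748270771 48.7167
-0.902393477009766 193.0171653873042 133.4167495967054 1.0105020843156864
(array([-0.27, 33.87,  3.55]), np.float64(1.498))
```

>>> {"method": "arm_command", "body": {
  "moves": [
    [[0,3,0.3],0.12,0.4],
    [[0,6,0.6],0.24,0.4],
    [[0,9,0.9],0.36,0.4],
    [[0,12,1.2],0.48,0.4],
    [[0,15,1.5],0.6,0.4],
    [[0,18,1.9],0.72,0.4],
    [[0,21,2.2],0.84,0.4],
    [[0,24,2.5],0.96,0.4],
    [[0,27,2.8],1.08,0.4],
    [[0,30,3.1],1.2,0.4],
    [[0,33,3.4],1.32,0.4],
    [[0,33.9,3.55],1.44,0.4],
    [[0,33.9,3.55],1.498,0.4],
    [[0,33.9,3.55],1.498,0.4],
    [[0,33.9,3.55],1.498,0.4]
  ]
}}

```text
clock: 49.97
tool_pos: [477.2, -311.9, 145.8]
tcp_rot: [[0.036, -0.998, -0.047], [0.0, -0.047, 0.999], [-0.999, -0.036, -0.001]]
contact_force: [-0.6, -0.1, -0.6]
finger_gap: 0.645
```

Run:
```python
from h import *
grip(); j=np.pi/2+.045
print(to((477.7,-312,-9),j),r.get_obs()['tcp_rot'][:,0])
```

```text
[ 477.15627633 -311.92243134  145.84334918] [-0.62490134 -0.14487969 -0.60671352] 0.6447565840369119 49.9667
-35.44207278888557 190.1433491828211 152.4781560854718 0.8072017312763556
(array([1.548e+01, 5.100e-01, 1.000e-02]), np.float64(0.002)) [ 3.63670811e-02  4.77510620e-04 -9.99338385e-01]
```

>>> {"method": "arm_command", "body": {
  "moves": [
    [[4,0.1,0],0,0.4],
    [[8,0.3,0],0,0.4],
    [[11.5,0.4,0],0,0.4],
    [[14,0.5,0],0,0.4],
    [[15,0.5,0],0,0.4],
    [[15.5,0.5,0],0,0.4],
    [[15.7,0.5,0],0,0.4],
    [[15.7,0.5,0],0,0.4]
  ]
}}

```text
clock: 50.63
tool_pos: [477.9, -311.6, -9.7]
tcp_rot: [[0.036, -0.998, -0.049], [0.0, -0.049, 0.999], [-0.999, -0.036, -0.002]]
contact_force: [-1.8, 0.8, 3.1]
finger_gap: 0.644
```

Contact at the expected height. Release, rise.

>>> {"method": "arm_command", "body": {
  "moves": [
    [[0,0,0],0,1],
    [[0,0,0],0,1],
    [[0,0,0],0,1],
    [[0,0,0],0,1],
    [[-3,0,0],0,1],
    [[-7,0,0],0,1],
    [[-11,0,0],0,1],
    [[-15,0,0],0,1],
    [[-16,0,0],0,1],
    [[-16,0,0],0,1]
  ]
}}

```text
clock: 51.47
tool_pos: [474.5, -312.9, 155.2]
tcp_rot: [[0.044, -0.998, -0.05], [-0.004, -0.05, 0.999], [-0.999, -0.044, -0.006]]
contact_force: [0.6, -0.6, -0.2]
finger_gap: 0.999
```

Run:
```python
from h import *
grip(); j=-.0325
print(to((525.3,103.2,150),j),r.get_obs()['tcp_rot'][:,0])
s=cap('side','s22.png');t=cap('top','t22.png')
print(capsee(s,'side',553,-306,38),capsee(s,'side',477,-308,38),capsee(s,'side',523,104,63),capsee(t,'top',525,104,63))
a=cv2.imread('pics/s22.png')[90:250,220:380]
cv2.imwrite('pics/z22.png',cv2.resize(a,None,fx=3.5,fy=3.5))
```

```text
[ 474.48584678 -312.94833381  155.20480485] [ 0.60119978 -0.59329071 -0.18069746] 0.9992636284704438 51.4667
-38.077825297336396 199.50480485070597 161.1279451349358 0.8355662773344725
(array([ 0.58, -7.14, 41.31]), np.float64(-1.488)) [ 0.04443133 -0.00398441 -0.9990045 ]
[(array([274.7, 146.9]), array([15, 10, 91], dtype=int32), array([ 554.5, -301.1,   42.5]))] [(array([295.9, 142.7]), array([15,  9, 99], dtype=int32), array([ 476.3, -302.1,   42.4]))] [(array([318.2, 214.1]), array([ 19,  14, 190], dtype=int32), array([525.6, 108.7,  68.7]))] [(array([310.5, 200.1]), array([ 18,  18, 241], dtype=int32), array([527.5, 101.4,  69.9]))]
```

View pics/z22.png

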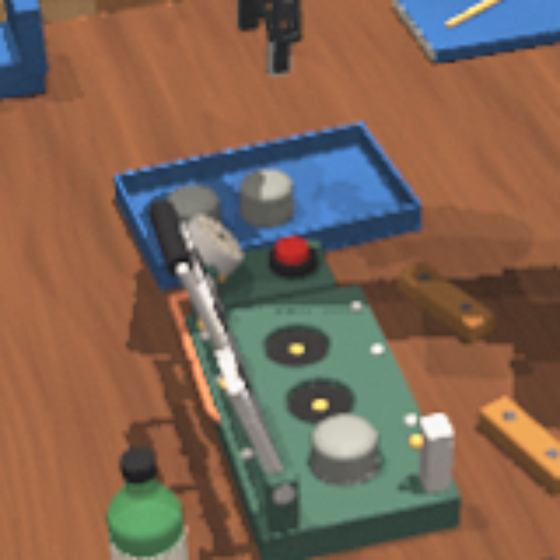

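>>> {"method": "arm_command", "body": {
  "moves": [
    [[0,-0.5,3],-0.1,1],
    [[0,-1,6],-0.2,1],
    [[0,-1.5,9],-0.3,1],
    [[0,-2,12],-0.42,1],
    [[0,-2.6,15],-0.54,1],
    [[0,-3.1,18],-0.66,1],
    [[0,-3.6,21],-0.78,1],
    [[0,-4.2,24.5],-0.9,1],
    [[0,-4.8,28],-1.02,1],
    [[0,-5.4,31.5],-1.14,1],
    [[0,-6,35],-1.26,1],
    [[0,-6.6,38.5],-1.38,1],
    [[0,-7.1,41.3],-1.49,1],
    [[0,-7.1,41.3],-1.49,1],
    [[0,-7.1,41.3],-1.49,1]
  ]
}}

```text
clock: 52.82
tool_pos: [521.9, 105.6, 150.5]
tcp_rot: [[0.034, -0.029, -0.999], [-0.001, -1.0, 0.029], [-0.999, 0.0, -0.034]]
contact_force: [0.0, 0.6, -0.3]
finger_gap: 0.996
```

Run:
```python
from h import *
grip(); j=-.0325
print(to((525.3,103.2,13),j),r.get_obs()['tcp_rot'][:,0])
```

```text
[521.93996218 105.62786358 150.47028122] [ 0.03026946  0.56151322 -0.26144731] 0.995887188443319 52.8167
-4.2511633723083575 194.77028121941072 136.69474281523722 0.996564952742193
(array([13.75,  0.23,  0.12]), np.float64(0.004)) [ 0.03398534 -0.0010826  -0.99942175]
```

>>> {"method": "arm_command", "body": {
  "moves": [
    [[3,0.2,0],0,1],
    [[6,0.2,0],0,1],
    [[9,0.2,0.1],0,1],
    [[11.5,0.2,0.1],0,1],
    [[13,0.2,0.1],0,1],
    [[13.7,0.2,0.1],0,1],
    [[13.7,0.2,0.1],0,1],
    [[13.7,0.2,0.1],0,0.4],
    [[13.7,0.2,0.1],0,0.4],
    [[13.7,0.2,0.1],0,0.4],
    [[13.7,0.2,0.1],0,0.4],
    [[13.7,0.2,0.1],0,0.4],
    [[13.7,0.2,0.1],0,0.4]
  ]
}}

```text
clock: 53.9
tool_pos: [526.7, 103.8, 15.4]
tcp_rot: [[0.037, -0.028, -0.999], [-0.0, -1.0, 0.028], [-0.999, -0.001, -0.037]]
contact_force: [-1.8, -1.1, 6.3]
finger_gap: 0.645
```

>>> {"method": "arm_command", "body": {
  "moves": [
    [[-3,0,0],0,0.4],
    [[-6,0,0],0,0.4],
    [[-9,0,0],0,0.4],
    [[-12.5,0,0],0,0.4],
    [[-13,0,0],0,0.4],
    [[-13,0,0],0,0.4]
  ]
}}

```text
clock: 54.4
tool_pos: [523.6, 104.7, 148.8]
tcp_rot: [[0.044, -0.028, -0.999], [0.003, -1.0, 0.028], [-0.999, -0.004, -0.043]]
contact_force: [0.4, 0.2, -1.1]
finger_gap: 0.642
```

Run:
```python
from h import *
grip(); j=np.pi/2+.045
print(to((403,-315.4,150),j))
```

```text
[523.64059507 104.67444826 148.77367224] [ 0.35011637  0.22366848 -1.08590621] 0.6421498108965779 54.4
-2.52039479904362 193.0736722365122 134.33116918593146 1.0005222750294795
(array([-0.77, 42.33, 10.85]), np.float64(1.497))
```

>>> {"method": "arm_command", "body": {
  "moves": [
    [[0,3,0.8],0.1,0.4],
    [[0,6,1.5],0.2,0.4],
    [[0,9,2.3],0.3,0.4],
    [[0,12,3.1],0.42,0.4],
    [[0,15,3.9],0.54,0.4],
    [[0,18,4.6],0.66,0.4],
    [[0,21,5.4],0.78,0.4],
    [[0,24.5,6.3],0.9,0.4],
    [[0,28,7.2],1.02,0.4],
    [[0,31.5,8.1],1.14,0.4],
    [[0,35,9],1.26,0.4],
    [[0,38.5,9.9],1.38,0.4],
    [[0,42.3,10.85],1.497,0.4],
    [[0,42.3,10.85],1.497,0.4],
    [[0,42.3,10.85],1.497,0.4],
    [[0,42.3,10.85],1.497,0.4]
  ]
}}

```text
clock: 55.73
tool_pos: [402.6, -314.6, 141.1]
tcp_rot: [[0.042, -0.998, -0.045], [0.004, -0.045, 0.999], [-0.999, -0.042, 0.002]]
contact_force: [0.2, -0.1, -0.9]
finger_gap: 0.641
```

Run:
```python
from h import *
grip(); j=np.pi/2+.045
print(to((403,-315.4,-9),j))
```

```text
[ 402.60158934 -314.6247621   141.05437733] [ 0.24310067 -0.09288526 -0.86434359] 0.6406906759660409 55.7333
-109.87165668856593 185.3543773344117 208.45468980910678 0.5298531195429111
(array([14.99,  0.59, -0.12]), np.float64(0.0))
```

>>> {"method": "arm_command", "body": {
  "moves": [
    [[4,0.1,0],0,0.4],
    [[8,0.3,-0.1],0,0.4],
    [[11,0.4,-0.1],0,0.4],
    [[13.5,0.6,-0.1],0,0.4],
    [[14.5,0.6,-0.1],0,0.4],
    [[15,0.6,-0.1],0,0.4],
    [[15.2,0.6,-0.1],0,0.4],
    [[15.2,0.6,-0.1],0,0.4]
  ]
}}

```text
clock: 56.4
tool_pos: [403.6, -314.3, -9.6]
tcp_rot: [[0.042, -0.998, -0.048], [0.004, -0.048, 0.999], [-0.999, -0.042, 0.002]]
contact_force: [-1.8, 1.4, 1.6]
finger_gap: 0.645
```

>>> {"method": "arm_command", "body": {
  "moves": [
    [[0.05,0,0],0,1],
    [[0.05,0,0],0,1],
    [[0.05,0,0],0,1],
    [[0.05,0,0],0,1],
    [[-3,0,0],0,1],
    [[-7,0,0],0,1],
    [[-11,0,0],0,1],
    [[-15,0,0],0,1],
    [[-18,0,3],0,1],
    [[-18,2,7],0,1],
    [[-18,4,11],0,1],
    [[-18,6,15],0,1],
    [[-18,8,19],0,1],
    [[-18,8,23],0,1],
    [[-18,8,27],0,1],
    [[-18,8,30],0,1],
    [[-18,8,30],0,1]
  ]
}}

```text
clock: 57.82
tool_pos: [301.9, -12.7, 168.1]
tcp_rot: [[0.045, -0.997, -0.06], [0.008, -0.06, 0.998], [-0.999, -0.045, 0.005]]
contact_force: [-0.6, -0.5, -0.2]
finger_gap: 0.999
```

Run:
```python
from h import *
grip()
s=cap('side','s23.png');t=cap('top','t23.png')
P=cloud(t)
cen=np.array([479.9,-313.6]);ex=np.array([.999,.045]);ey=np.array([-.045,.999])
for x,y in((553,-309),(477,-312),(403,-315)):
  for ce,st,m in caps(t,P,36,60,(x+2,y-2),thr=45):
    p=P[m]; c=p.mean(0); q=p[np.hypot(*(p-c)[:,:2].T)<20]; A=np.c_[q[:,:2]-c[:2],np.ones(len(q))]
    print(c.round(1),(c[:2]-cen)@ex,(c[:2]-cen)@ey,np.linalg.lstsq(A,q[:,2],rcond=None)[0].round(3))
a=cv2.imread('pics/s23.png')[90:270,200:400];b=cv2.imread('pics/t23.png')[110:290,260:500]
cv2.imwrite('pics/z23.png',cv2.resize(np.hstack([a,b]),None,fx=1.8,fy=1.8))
```

```text
[301.88864758 -12.66657514 168.10556621] [-0.61373177 -0.51948563 -0.22164543] 0.9987574584981935 57.8167
-220.3478830479543 212.40556620601438 319.1130319381579 0.4278520752815043
[ 557.  -307.3   44.6] 77.30228068722107 2.835478931813878 [1.6000e-02 3.8000e-02 4.5772e+01]
[ 478.2 -309.8   44.2] -1.5009913737131964 3.9119298877611812 [6.6000e-02 2.4000e-02 4.5582e+01]
[ 404.1 -311.6   44. ] -75.65669021552705 5.391954211535147 [ 3.0000e-02 -2.3000e-02  4.5474e+01]
```

View pics/z23.png

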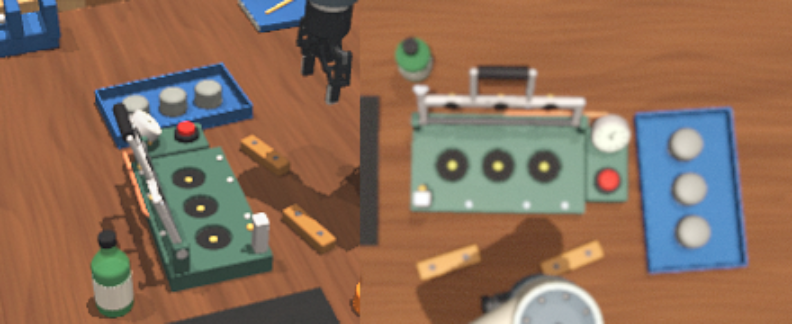

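```bash
python3 -c "
from h import *
print(r.close_job())"
```

```text
the job is handed in; nothing more can be done
None
```

I leak-tested all three grey caps and stood them in the blue tray, then handed the job in at about 58 s of the 208 s allowed. No verdict was reported.

- **Test:** each cap stood in its own nest, with tops about 70 mm up. The bar measured level and shut after the snap. The button sat on its stop for about 3 s, with the reading unchanged between 16 and 30 N of press, then came back up.
- **Last look:** all three caps stood in the tray within 6 mm of its centre line, at lengthwise offsets of about +77, -2 and -76 mm. Their tops were about 44 mm up, as expected for the tray floor. The bar was raised to about 1.86 rad and the button was up. By eye, the bottle and both anodes had not moved.

Some checks disagreed or did not go cleanly:

- **Finger length:** the fingertips appear to sit about 28 mm higher than the reported tool position. The first grasp closed on air above the cap, and I corrected for this afterwards.
- **Cameras:** the two cameras differ by about 4 mm. I used a position found by squeezing a cap from two directions to correct the top camera.
- **First cap:** it caught on the nest rim and needed a 2 mm nudge to drop in. It later shifted about 4 mm within its nest, leaving it roughly 3.6 mm off centre against the 6 mm limit.
- **Wrist force:** it reached about 46 N while lifting the bar because the sleeve slipped in the fingers. I eased the grip before going on.
- **Cap tilt:** slope fits on the caps' tops were noisy, at up to 0.07 rad against the 0.1 rad limit.

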